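Load, bar and register a spectrometer sample rack

TASK

Load the sample rack: work every orange-capped sample cup on the bench down into a well of its own, upright, until it bottoms out (the spring clips grip hard, so twist it as you press), then lay the retaining bar across the rack's two end supports, home in both slots. Then take the scanner from its dock, aim its window squarely at the middle of the rack's barcode label from about 8 cm away, the window's long side along the label's long side, hold it steady there for two seconds so that it reads, and lay it back in its dock as it was. Leave the other things on the bench where they are.

Things in the scene. Friction and masses are not known exactly. Their poses are not given: they have to be found in the camera images.
- rack: sample rack, fixed, place and yaw vary: navy block, white top plate 40 mm high, 66 mm deep (x), 292 mm long (y), four wells in a row. Origin under its centre, z up. Its -x side, towards the robot, has a sloping label panel 104 mm wide that ends 83 mm from the centre line. At y = +-133 mm stand aluminium supports (40 mm along x, 26 along y, up to 107 mm high) with a slot for the bar on top
- well1 (a point): well 1 of 4, at rack y = -87 mm: centre of its mouth, 40 mm up; axes as the rack. Square pocket 44.5 mm wide, 26 mm deep. On its -x and +x walls, 12 mm down, are rounded spring clips that a cup must push 1.5 mm aside; they rub on it with about 10 N (8 to 14), so it must be pressed home and then stays; turning it by some 0.5 rad while pressing eases it. Any cup fits any well
- well2 (a point): well 2 of 4, at rack y = -29 mm: centre of its mouth, 40 mm up; axes as the rack. Square pocket 44.5 mm wide, 26 mm deep. On its -x and +x walls, 12 mm down, are rounded spring clips that a cup must push 1.5 mm aside; they rub on it with about 10 N (8 to 14), so it must be pressed home and then stays; turning it by some 0.5 rad while pressing eases it. Any cup fits any well
- well3 (a point): well 3 of 4, at rack y = 29 mm: centre of its mouth, 40 mm up; axes as the rack. Square pocket 44.5 mm wide, 26 mm deep. On its -x and +x walls, 12 mm down, are rounded spring clips that a cup must push 1.5 mm aside; they rub on it with about 10 N (8 to 14), so it must be pressed home and then stays; turning it by some 0.5 rad while pressing eases it. Any cup fits any well
- well4 (a point): well 4 of 4, at rack y = 87 mm: centre of its mouth, 40 mm up; axes as the rack. Square pocket 44.5 mm wide, 26 mm deep. On its -x and +x walls, 12 mm down, are rounded spring clips that a cup must push 1.5 mm aside; they rub on it with about 10 N (8 to 14), so it must be pressed home and then stays; turning it by some 0.5 rad while pressing eases it. Any cup fits any well
- slot_mid (a point): half-way between the two supports' slots, at the height of the slot floors (87 mm above the bench); axes as the rack. Each slot is 26 mm wide (x) with cheeks 12 mm high that flare out above, floor from 120 to 141 mm from the middle (y), closed at the outer end by a stop 14 mm high
- label (a point): barcode label on the rack's sloping panel: white paper 40 x 72 mm with black bars, long side along y. Centre of its surface; z is its outward normal, 30 degrees off vertical towards the rack's -x side; y as the rack's y
- cup1_center (a point): sample cup 1 (if present): white cylinder with orange cap, 40 mm in diameter all the way up, 70 mm tall, about 120 g, most of it low down, lower rim bevelled 2.5 x 4 mm. Its centre, half-way up; z along its axis, up. Starts upright on the bench. Home in a well its centre is 49 mm above the rack's underside, and 44 mm of it stand out
- cup2_center (a point): sample cup 2 (if present): white cylinder with orange cap, 40 mm in diameter all the way up, 70 mm tall, about 120 g, most of it low down, lower rim bevelled 2.5 x 4 mm. Its centre, half-way up; z along its axis, up. Starts upright on the bench. Home in a well its centre is 49 mm above the rack's underside, and 44 mm of it stand out
- cup3_center (a point): sample cup 3 (if present): white cylinder with orange cap, 40 mm in diameter all the way up, 70 mm tall, about 120 g, most of it low down, lower rim bevelled 2.5 x 4 mm. Its centre, half-way up; z along its axis, up. Starts upright on the bench. Home in a well its centre is 49 mm above the rack's underside, and 44 mm of it stand out
- cup4_center (a point): sample cup 4 (if present): white cylinder with orange cap, 40 mm in diameter all the way up, 70 mm tall, about 120 g, most of it low down, lower rim bevelled 2.5 x 4 mm. Its centre, half-way up; z along its axis, up. Starts upright on the bench. Home in a well its centre is 49 mm above the rack's underside, and 44 mm of it stand out
- bar_grip (a point): retaining bar: aluminium, 270 mm long (y), 20 wide (x), 12 thick, red ends, with a black grip block 56 mm long (y), 20 wide, 22 tall on its middle; 220 g. Centre of the block, 23 mm above the bar's underside; z up. Starts flat on the bench. In the slots its underside is 87 mm up, 3 mm over the caps of cups that are home, with 3 mm play to either side, 6 mm to either end. Either way round will do
- dock: scanner dock, fixed, place and yaw vary: black base 175 x 62 mm with two forked uprights at x = -72 and +41 mm (each 10 mm along x, 50 mm wide) in whose forks the scanner's handle lies. Origin on the bench under dock_seat; x along the handle, towards the scanner's head
- dock_seat (a point): where scanner_grip is when the scanner is docked, 75 mm above the bench; axes as the dock. Forks: floor at height 62 mm, 35 mm wide, cheeks 12 mm high with flared tips up to 82 mm; 103 mm are free between the two for fingers
- scanner_grip (a point): cordless barcode scanner: level grey handle 155 mm long (x = -95 to +60 mm), 28 wide (y), 26 tall, and at its +x end a dark head, 66 mm wide, that points forward and down; 170 g. This point: middle of the handle's section at the centre of mass, the place to grip; x along the handle to the head, z up. The head reaches 44 mm below it. Starts in the dock
- scanner_window (a point): middle of the scanner's red window (20 x 56 mm) at the end of the head, 89 mm ahead of scanner_grip (x) and 36 mm below it. Its -z axis is the direction of view: with the handle level, forward (scanner's +x) and 60 degrees below the horizontal. y along the window's long side, across the handle
- scanner: the same scanner; origin and axes as scanner_grip
- disc1: bystander: steel sample disc, 42 mm wide, 26 mm tall
- disc2: bystander: steel sample disc, 42 mm wide, 26 mm tall
- wash: bystander: white bottle with red cap, 64 mm wide, 170 mm tall
- beaker: bystander: glass beaker, 68 mm wide, 85 mm tall
- jar: bystander: amber jar with blue cap, 48 mm wide, 60 mm tall
- driver: bystander: screwdriver lying at the far side
- tape: bystander: yellow ring of tape, 84 mm wide, 24 mm tall
Things that resemble listed ones, but are neither listed nor needed, are in the scene too. What is shaped like the scanner but pink is not meant. What is shaped like the part that bears cup1_center but pink is not meant.

How it is judged:
By the outcome, as a careful person would: the job done as asked, in the order asked, and still so for the second after the job is handed in, with the robot touching nothing.
Of cup1, cup2, cup3, cup4 only 2 to 4 are there at a start; the rules pass over those that are not, and their reading is None.
At some moment in a run one of cup1, cup2, cup3, cup4, bar may be knocked a few centimetres aside while the robot is not near it.
It also fails if it takes over 210 s, if anything falls off the work surface, if the arm or the gripper's body presses on something with over 40 N, if the wrist force passes 120 N, or if a joint passes its speed limit or range.

ROBOT

A 6-joint arm with a two-finger parallel gripper is mounted at the origin on the work surface. World frame = base frame: x ahead of the robot, y to its left, z up, the work surface at z = 0. Lengths are in m, angles in rad, forces in N, time in s.
With the tool pointing down it reaches from about 0.25 to 0.725 m from the base axis. Payload 9.7 kg.
Tool frame: the origin (TCP) lies at the very end of the fingers, on their centre line; the grasp point (between the pads) lies 19 mm behind it; z points along the fingers, y is the line along which they close (so a half turn about z gives the same grasp; the last joint's range is limited). The gripper opens to 85 mm and grips with 20 to 120 N. Pads are 22 mm wide; open, the fingers measure 114 mm over their backs; the gripper's body (76 mm by 85 mm) begins 54 mm behind the grasp point. The pads swing forward as they close: fully open they stand 13 mm farther back than shut.
Start: joints at [1.224, 0.087, 0.176, 1.66, 0, 1.571], TCP at [0.187, 0.517, 0.231] pointing down, gripper open.
Joint ranges: [-3.13, 3.13], [-0.85, 1.81], [-1.15, 1.24], [-2.2, 2.28], [-1.44, 1.52], [-3.14, 3.14]. Speed limits (rad/s): [2.22, 2.22, 2.57, 3.14, 3.14, 3.14].

INTERFACE

Orientations are given as a unit quaternion [x, y, z, w].
In Python, from station import r gives the robot as it stands. The module is installed in compiled form; this text tells all that it offers.
- The arm moves only by the tool move_arm, never from a script. Its argument "steps" is a list that holds one entry, the list of rows, each a list of 4 numbers: the shift along the tool's x, y, z in units of 25 mm (1.0 is 25 mm), then the turn about the tool's z in units of 5 degrees (1.0 is 5 degrees). A call has 1 to 10 rows; each row shifts and turns the commanded pose from where the row before left it, along the tool's axes as they then stand; what a row does not reach is not made up. A row lasts 1/10 s, in which the tool goes at most 50 mm and 8.59 degrees, less where a joint would pass 70% of its speed; a pose out of reach is approached as far as the arm can. A call is refused whole if a number of a shift passes 1 or a number of a turn 1, either way. A call with a gripper value outside its range is refused whole. "jaw" is the gripper command: -1 is fully open, 1 is shut, values between are in proportion, set as the call begins (left out, the last holds). The fingers move at their own pace and stop on an object; "grip_force" is the grip in N (left out, the last holds). Time passes only in rows, so rows that do not move let the fingers close. It gives the time, the measured TCP pose, the force, the opening and the grip force at its end, in the units of the state.
- r.get_obs(): the state, without advancing time (a new reading comes with each control period).
- r.read_camera(name): name is "scene" or "top"; returns the picture (400x640x3 uint8, blue, green, red); there is no depth.
- r.camera_model(name): a dict with "fovy" (degrees; the focal length in pixels is half the picture's height over the tangent of half this angle, whatever the lens; pixels are square), "cx", "cy" (the principal point, pixels), "xyz" and "orientation" of the camera in the world. Camera axes: x right, y up, looking along -z (the intrinsics and any distortion apply to the point x, -y, -z); pixel columns grow to the right and rows downward; lengths in m; the calibration is good to about 2 mm. A picture is of the moment at which its call begins. camera_model takes no time and is no camera call.
- r.job_done(): hands the job in; it is judged then, once.
The state is a dict: "time_s": time; "joint_pos": joint angles; "joint_velocities": joint speeds; "joint_torque": joint torques, N m; "tcp_pos": TCP position; "ee_rot": TCP orientation; "contact_force": force on the tool from outside, world axes, zero at the start; "ft_torque": the same for the moment, N m; "finger_gap": finger opening in m; "gripper_force": force on a finger pad.
Only numpy, scipy, OpenCV 4.12 (cv2) and the standard library are available. Lean on these libraries where they do the work, as an engineer would, in place of code of your own. Each camera call takes 0.05 s, during which the arm holds its last target. There are 200 camera calls.

## Working session

There is one attempt and no reset: what is moved stays moved. The work goes in short steps, Python scripts to look and compute and a tool call to move; the robot and the scene stay as the last step left them, time stands still between calls to the robot, and variables do not carry over. Pictures are saved under pics/ and viewed, at most 14 in all, crops included, and the job is handed in when it is done.

Besides the shell and the picture viewer there is one more tool, called as name([rows], argument=value, ...), one row to a line, values as JSON. move_arm: Moves the arm, as the interface text tells. Its arguments: {"type":"object","properties":{"steps":{"type":"array"},"jaw":{"type":"number"},"grip_force":{"type":"number"}},"required":["steps"]}

```bash
mkdir -p pics; python3 - <<'E'
from station import r
import cv2
o=r.get_obs();print({k:(v if not hasattr(v,'round') else v) for k,v in o.items()})
for n in("scene","top"):
    m=r.camera_model(n);print(n,m)
    cv2.imwrite(f"pics/{n}0.png",r.read_camera(n))
E
```

```text
{'time_s': 0.0, 'joint_pos': array([1.22399586e+00, 8.74349975e-02, 1.75116718e-01, 1.65977213e+00,
       1.13962033e-05, 1.57084041e+00]), 'joint_velocities': array([ 0.000574  , -0.00055402, -0.00010923, -0.00047495, -0.00175228,
       -0.00063999]), 'joint_torque': array([-5.80615142e-04, -5.20389318e+01,  4.64802790e+01,  1.65752345e-02,
        5.73405191e-05, -2.56139361e-05]), 'tcp_pos': array([0.1868602 , 0.51704511, 0.23058791]), 'ee_rot': array([ 1.72554262e-01,  9.84999801e-01, -6.36355141e-04, -1.17233899e-04]), 'contact_force': array([-0.11692078, -1.12795219,  0.34006828]), 'ft_torque': array([-0.02778025,  0.02543452, -0.01965492]), 'gripper_force': 0.0, 'finger_gap': 0.08544623878946503}
scene {'fovy': 53.18980187877945, 'cx': 313.84038245433067, 'cy': 201.029265240486, 'xyz': array([ 0.95377295, -0.52007421,  1.11921523]), 'orientation': array([0.27027235, 0.11503016, 0.36410363, 0.8838266 ])}
top {'fovy': 45.695929024802304, 'cx': 311.7424522236069, 'cy': 188.18639340175238, 'xyz': array([ 0.10121965, -0.0284822 ,  1.67114496]), 'orientation': array([-0.07807391,  0.07627683,  0.71487091, -0.69068508])}
```

View pics/top0.png

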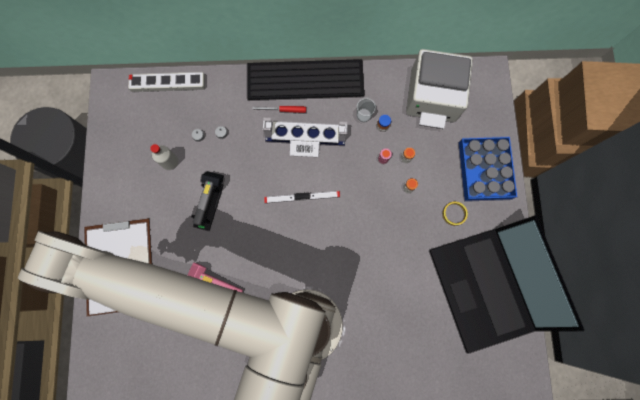

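View pics/scene0.png

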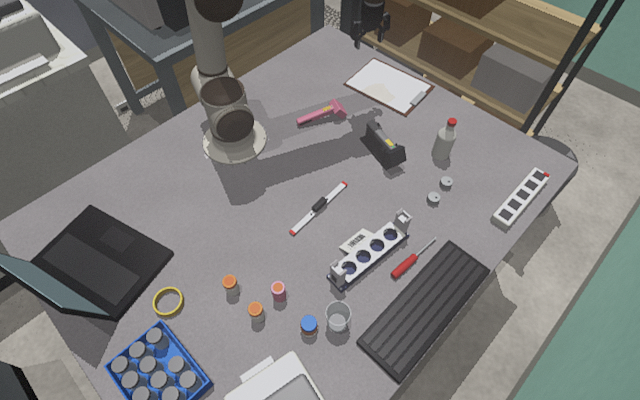

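Top view: orange cups at about (409,154) and (411,184), with a pink-capped look-alike at (385,156). The rack is at (305,132), the bar at (302,197) and the black scanner in its dock at (208,200). The pink scanner at (215,278) and the blank rack at (166,81) are look-alikes. I'll confirm in enlarged crops.

```bash
cat > h.py <<'E'
import numpy as np, cv2
from scipy.spatial.transform import Rotation as R
from station import r
def model(n):
    m=r.camera_model(n); f=200/np.tan(np.radians(m["fovy"]/2)); return m,f
def ray(n,u,v):
    m,f=model(n); d=R.from_quat(m["orientation"]).apply([(u-m["cx"])/f,-(v-m["cy"])/f,-1]); return np.array(m["xyz"]),d
def plane(n,p,z):
    o,d=ray(n,*p); return o+d*(z-o[2])/d[2]
def proj(n,P):
    m,f=model(n); c=R.from_quat(m["orientation"]).inv().apply(np.asarray(P,float)-m["xyz"])
    return np.stack([m["cx"]+f*c[...,0]/-c[...,2], m["cy"]-f*c[...,1]/-c[...,2]],-1)
def tri(pt,ps):
    A=[];b=[]
    for n,p in(("top",pt),("scene",ps)):
        o,d=ray(n,*p);d/=np.linalg.norm(d);M=np.eye(3)-np.outer(d,d);A.append(M);b.append(M@o)
    return np.linalg.solve(sum(A),sum(b))
def blobs(im,lo,hi,amin=8):
    h=cv2.cvtColor(im,cv2.COLOR_BGR2HSV); m=cv2.inRange(h,np.array(lo),np.array(hi))
    k,l,s,c=cv2.connectedComponentsWithStats(m)
    return [(tuple(c[i].round(2)),int(s[i][4]),s[i][:4].tolist()) for i in range(1,k) if s[i][4]>=amin]
E
python3 - <<'E'
from h import *
T=cv2.imread("pics/top0.png");S=cv2.imread("pics/scene0.png")
for n,I in(("top",T),("scene",S)):
    print(n,"orange",blobs(I,(4,150,120),(14,255,255)));print("red",blobs(I,(0,150,100),(3,255,255)),blobs(I,(172,150,100),(180,255,255)))
    print("navy",blobs(I,(105,80,15),(130,255,110)))
    print("yel",blobs(I,(20,120,120),(35,255,255)))
cv2.imwrite("pics/tc.png",cv2.resize(T[95:210,185:430],None,fx=3.2,fy=3.2,interpolation=cv2.INTER_CUBIC))
cv2.imwrite("pics/sc.png",cv2.resize(S[110:335,215:425],None,fx=2.66,fy=2.66,interpolation=cv2.INTER_CUBIC))
E
```

```text
top orange [((np.float64(408.94), np.float64(152.76)), 90, [404, 148, 11, 11]), ((np.float64(385.81), np.float64(153.17)), 36, [383, 150, 7, 7]), ((np.float64(411.56), np.float64(183.62)), 93, [406, 179, 12, 11])]
red [((np.float64(130.09), np.float64(76.64)), 11, [129, 75, 3, 4]), ((np.float64(292.7), np.float64(108.66)), 158, [280, 106, 26, 7]), ((np.float64(154.74), np.float64(148.06)), 53, [151, 145, 9, 8])] []
navy [((np.float64(382.5), np.float64(125.25)), 8, [379, 123, 8, 4]), ((np.float64(280.91), np.float64(130.88)), 69, [276, 127, 11, 9]), ((np.float64(296.98), np.float64(131.59)), 66, [292, 128, 11, 9]), ((np.float64(313.15), np.float64(132.34)), 67, [308, 129, 11, 8]), ((np.float64(328.94), np.float64(133.22)), 69, [324, 130, 11, 8]), ((np.float64(269.25), np.float64(139.25)), 12, [267, 138, 6, 3]), ((np.float64(467.84), np.float64(140.84)), 25, [464, 139, 10, 6]), ((np.float64(481.03), np.float64(140.16)), 31, [475, 139, 13, 6]), ((np.float64(494.96), np.float64(140.26)), 27, [490, 139, 10, 5]), ((np.float64(506.17), np.float64(138.92)), 12, [503, 138, 6, 4]), ((np.float
[... 1516 characters left out ...]
2.46)), 13, [153, 350, 3, 7]), ((np.float64(118.66), np.float64(381.72)), 142, [107, 362, 25, 38]), ((np.float64(138.09), np.float64(366.82)), 11, [137, 363, 3, 8]), ((np.float64(148.31), np.float64(381.0)), 13, [147, 378, 3, 7]), ((np.float64(175.67), np.float64(380.56)), 9, [174, 378, 4, 5]), ((np.float64(202.41), np.float64(390.81)), 122, [191, 380, 22, 20]), ((np.float64(159.25), np.float64(396.08)), 12, [158, 393, 3, 7]), ((np.float64(187.0), np.float64(396.1)), 10, [186, 393, 3, 6])]
yel [((np.float64(326.27), np.float64(107.93)), 15, [323, 106, 7, 5]), ((np.float64(389.12), np.float64(142.24)), 25, [386, 140, 7, 6]), ((np.float64(167.04), np.float64(300.45)), 150, [153, 287, 30, 28])]
```

View pics/tc.png

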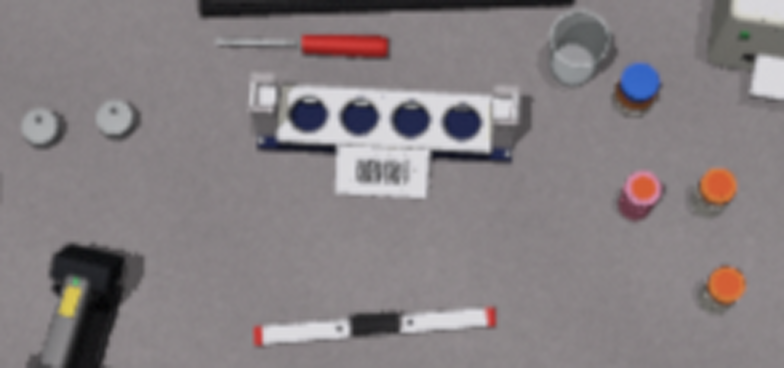

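View pics/sc.png

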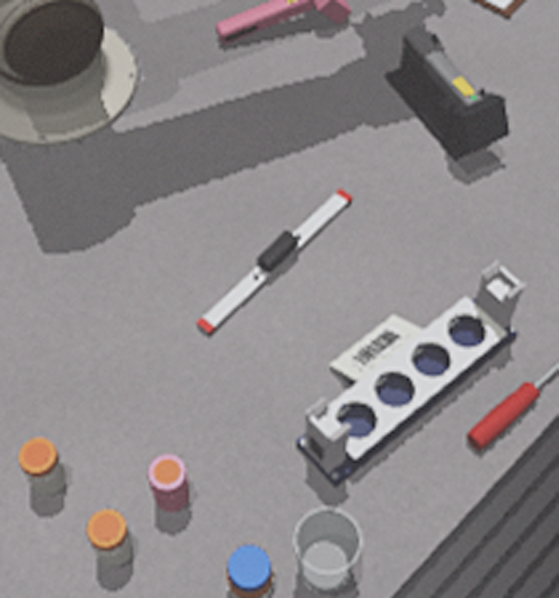

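The crops show two orange-capped cups with white bodies, at top-view (409,153) and (412,184). The third, at (386,154), has a pink body and isn't meant. Wells, bar and docked scanner are clear too. Next I'll compute positions.

```bash
python3 - <<'E'
from h import *
np.set_printoptions(precision=4,suppress=True)
T=cv2.imread("pics/top0.png");S=cv2.imread("pics/scene0.png")
t=lambda x,y:(x/3.2+185-.3,y/3.2+95-.3); s=lambda x,y:(x/2.66+215-.3,y/2.66+110-.3)
# caps
for n,I,p in(("top",T,(20,100,100)),("scene",S,(20,100,100))): print(n,blobs(I,(2,100,100),(16,255,255)))
for n,a,b in(("cupA",t(718,186),s(40,455)),("cupB",t(727,285),s(108,528)),("barL",t(258,335),s(345,196)),("barR",t(491,317),s(206,325)),("barM",t(375,323),s(277,250)),
 ("w4",t(308.5,114),s(467,331)),("w3",t(360,117),s(430,360)),("w2",t(411,119),s(394,388)),("w1",t(462,122),s(357,419)),("stick",(206.46,188.68),(389.12,142.24)),("label",t(382,172),s(378,346))):
    P=tri(a,b);print(n,P,proj("top",P)-a, proj("scene",P)-b,"L40",plane("top",a,.04)[:2],plane("scene",b,.04)[:2],"L70",plane("top",a,.07)[:2],plane("scene",b,.07)[:2])
E
```

```text
top [((np.float64(608.04), np.float64(91.16)), 3062, [582, 62, 58, 69]), ((np.float64(557.91), np.float64(119.07)), 761, [548, 79, 31, 75]), ((np.float64(530.52), np.float64(135.2)), 446, [525, 90, 26, 78]), ((np.float64(408.91), np.float64(152.84)), 105, [404, 148, 11, 11]), ((np.float64(385.77), np.float64(153.15)), 39, [383, 150, 7, 7]), ((np.float64(411.46), np.float64(183.6)), 112, [406, 178, 12, 12])]
scene [((np.float64(430.62), np.float64(88.0)), 13, [427, 85, 8, 7]), ((np.float64(228.92), np.float64(281.15)), 151, [222, 275, 15, 14]), ((np.float64(277.48), np.float64(286.81)), 64, [273, 283, 10, 9]), ((np.float64(254.7), np.float64(308.52)), 159, [248, 302, 15, 14])]
cupA [ 0.5306 -0.3724  0.1811] [6.4579 2.4041] [ 8.7314 -2.6051] L40 [ 0.581  -0.3826] [ 0.4554 -0.3729] L70 [ 0.5722 -0.3761] [ 0.4692 -0.377 ]
cupB [ 0.5099 -0.3832 -0.0804] [-7.352  -3.7327] [-9.9957  2.1167] L40 [ 0.4674 -0.3836] [ 0.5694 -0.3736] L70 [ 0.4606 -0.3771] [ 0.5801 -0.3777]
barL [0.4371 0.1376 0.0036] [-0.1747 -0.1248] [-0.2152  0.0527] L40 [0.4293 0.1334] [0.4544 0.1168] L70 [0.4233 0.1304] [0.
[... 444 characters left out ...]
 0.0155 0.0338] [-0.092  -0.0712] [-0.1354  0.0308] L40 [0.6765 0.015 ] [0.6807 0.0128] L70 [0.6659 0.0142] [ 0.6883 -0.0021]
w2 [ 0.6736 -0.042   0.0368] [-0.156  -0.1146] [-0.2287  0.0522] L40 [ 0.672  -0.0426] [ 0.6748 -0.0428] L70 [ 0.6615 -0.0423] [ 0.6825 -0.0561]
w1 [ 0.6688 -0.0993  0.0352] [-0.2637 -0.1827] [-0.3848  0.0886] L40 [ 0.6664 -0.1   ] [ 0.6707 -0.1001] L70 [ 0.656  -0.0987] [ 0.6785 -0.1118]
stick [0.4651 0.3306 0.0845] [-0.0834 -0.0684] [-0.1037  0.0285] L40 [0.4751 0.3404] [0.4442 0.3676] L70 [0.4682 0.3336] [0.4584 0.3429]
label [ 0.6189 -0.0063  0.0174] [-0.3823 -0.2778] [-0.5369  0.1238] L40 [ 0.6107 -0.0079] [ 0.6266 -0.0153] L70 [ 0.6013 -0.0083] [ 0.6357 -0.0294]
```

move_arm([
  [[0,0,0,1],[0,0,0,1],[0,0,0,1],[0,0,0,1],[0,0,0,1],[0,0,0,1],[0,0,0,1],[0,0,0,1],[0,0,0,1],[0,0,0,1]],
], jaw=-1, grip_force=40)

```text
time_s: 1.1
tcp_pos: [0.1868, 0.5171, 0.2308]
ee_rot: [0.574, 0.819, -0.0, 0.0]
contact_force: [0.1, -0.0, 0.4]
finger_gap: 0.0854
gripper_force: 0.0
```

move_arm([
  [[0,0,0,1],[0,0,0,1],[0,0,0,1],[0,0,0,1],[0,0,0,1],[0,0,0,0.08],[-1,0.5,0,0],[-1,0.5,0,0],[-1,0.5,0,0],[-1,0.5,0,0]],
])

```text
time_s: 2.1
tcp_pos: [0.2277, 0.412, 0.231]
ee_rot: [0.738, 0.675, -0.0, 0.0]
contact_force: [-0.4, -0.2, 0.4]
finger_gap: 0.0856
gripper_force: 0.0
```

move_arm([
  [[-1,0.55,0,0],[-1,0.55,0,0],[-1,0.55,0,0],[-1,0.55,0,0],[-1,0.55,0,0],[-1,0.55,0,0],[-1,0.55,0,0],[-1,0.55,0,0],[-1,0.55,0,0],[-1,0.55,0,0]],
])

```text
time_s: 3.1
tcp_pos: [0.3417, 0.1504, 0.2312]
ee_rot: [0.738, 0.675, 0.0, 0.0]
contact_force: [0.7, 0.8, -0.2]
finger_gap: 0.0853
gripper_force: 0.0
```

move_arm([
  [[-1,0.55,0,0],[-1,0.55,0,0],[-1,0.55,0,0],[-1,0.55,0,0],[-1,0.55,0,0],[-1,0.55,0,0],[-1,0.55,0,0],[-1,0.55,0,0],[-1,0.55,0,0],[-1,0.55,0,0]],
])

```text
time_s: 4.1
tcp_pos: [0.4557, -0.1113, 0.2311]
ee_rot: [0.738, 0.675, -0.0, -0.0]
contact_force: [0.8, 0.2, 0.6]
finger_gap: 0.0854
gripper_force: 0.0
```

move_arm([
  [[-1,0.55,0,0],[-1,0.55,0,0],[-1,0.55,0,0],[-1,0.55,0,0],[-1,0.55,0,0],[-1,0.55,0,0],[0,0,0,0],[0,0,0,0]],
])

```text
time_s: 4.9
tcp_pos: [0.5236, -0.2672, 0.2306]
ee_rot: [0.739, 0.674, -0.0, -0.001]
contact_force: [-0.3, -0.2, 0.3]
finger_gap: 0.0854
gripper_force: 0.0
```

move_arm([
  [[-0.83,0.5,0.5,0],[-0.83,0.5,0.5,0],[-0.83,0.5,0.5,0],[-0.84,0.5,0.5,0],[-0.84,0.5,0.5,0],[0,0,0,0],[0,0,0,0]],
])

```text
time_s: 5.6
tcp_pos: [0.5762, -0.3757, 0.1686]
ee_rot: [0.739, 0.674, -0.0, -0.001]
contact_force: [0.5, 1.3, 0.8]
finger_gap: 0.0851
gripper_force: 0.0
```

```bash
python3 - <<'E'
from h import *
np.set_printoptions(precision=4,suppress=True)
out=[]
for n,w in(("top",(380,100)),("scene",(225,190))):
    I=r.read_camera(n);cv2.imwrite(f"pics/{n}1.png",I)
    print(n,blobs(I,(2,100,100),(16,255,255)))
    out.append(cv2.resize(I[w[1]:w[1]+150,w[0]-30:w[0]+70],None,fx=4,fy=4,interpolation=cv2.INTER_CUBIC))
o=r.get_obs();print(o["tcp_pos"],o["ee_rot"])
for n in("top","scene"):print(proj(n,o["tcp_pos"]),proj(n,[[.576,-.3767,.07],[.465,-.377,.07]]))
cv2.imwrite("pics/c1.png",np.hstack(out))
E
```

```text
top [((np.float64(608.11), np.float64(91.07)), 3045, [582, 62, 58, 68]), ((np.float64(557.8), np.float64(118.73)), 739, [548, 79, 31, 75]), ((np.float64(530.22), np.float64(134.43)), 414, [525, 90, 26, 78]), ((np.float64(384.14), np.float64(152.07)), 14, [383, 150, 4, 6])]
scene [((np.float64(430.46), np.float64(88.08)), 13, [427, 85, 8, 8]), ((np.float64(226.71), np.float64(283.54)), 70, [223, 277, 11, 12]), ((np.float64(277.4), np.float64(286.82)), 68, [273, 283, 10, 9]), ((np.float64(253.46), np.float64(309.94)), 125, [248, 302, 14, 15]), ((np.float64(308.57), np.float64(332.29)), 14, [303, 330, 13, 4])]
[ 0.5765 -0.3755  0.17  ] [0.7384 0.6743 0.0002 0.0004]
[414.6672 142.82  ] [[409.1653 151.7756]
 [411.7624 182.5365]]
[249.8776 292.9325] [[254.584  306.8896]
 [228.8087 279.7489]]
```

View pics/c1.png

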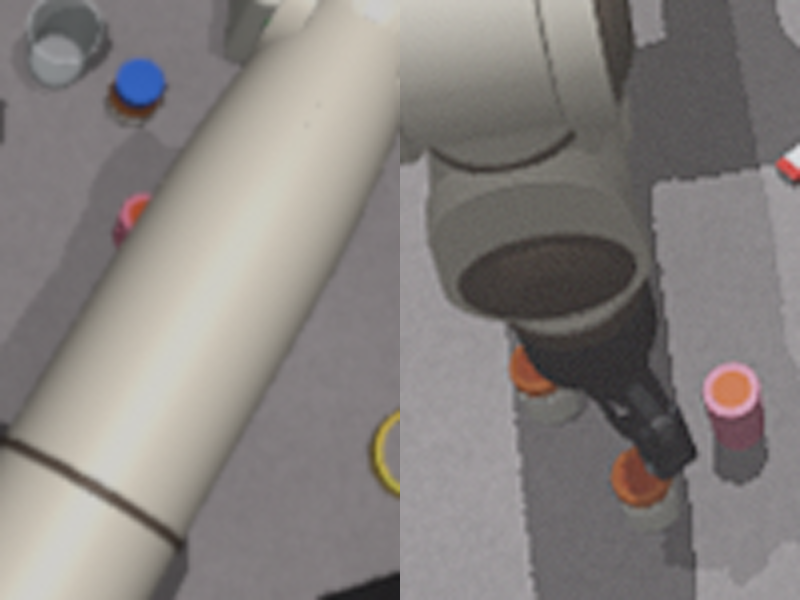

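The right half shows the gripper straddling cup A at crop (640,475), clear of the pink look-alike at (730,390). I'll go down and grip; closing the jaws will give its true x.

move_arm([
  [[-0.04,0,0.7,0],[0,0,0.7,0],[0,0,0.7,0],[0,0,0.7,0],[0,0,0.7,0],[0,0,0.7,0],[0,0,0.7,0],[0,0,0.7,0],[0,0,0,0],[0,0,0,0]],
])

```text
time_s: 6.7
tcp_pos: [0.5766, -0.377, 0.0301]
ee_rot: [0.739, 0.674, 0.0, 0.0]
contact_force: [-0.1, 0.7, 0.2]
finger_gap: 0.0855
gripper_force: 0.0
```

move_arm([
  [[0,0,0,0],[0,0,0,0],[0,0,0,0],[0,0,0,0],[0,0,0,0],[0,0,0,0],[0,0,0,0],[0,0,0,0]],
], jaw=1, grip_force=25)

```text
time_s: 7.5
tcp_pos: [0.5767, -0.3777, 0.0297]
ee_rot: [0.739, 0.674, 0.0, 0.001]
contact_force: [-0.3, 0.1, 5.4]
finger_gap: 0.0393
gripper_force: 25.1
```

move_arm([
  [[0,0,0,0],[0,0,0,0],[0,0,0,0],[0,0,0,0],[0,0,0,1],[0,0,0,1],[0,0,0,1],[0,0,0,1],[0,0,0,1],[0,0,0,1]],
], jaw=-0.3)

```text
time_s: 8.5
tcp_pos: [0.5763, -0.3775, 0.0286]
ee_rot: [0.889, 0.458, -0.0, -0.0]
contact_force: [-0.4, 0.3, 0.2]
finger_gap: 0.055
gripper_force: 0.0
```

move_arm([
  [[0,0,0,1],[0,0,0,1],[0,0,0,1],[0,0,0,1],[0,0,0,1],[0,0,0,1],[0,0,0,0],[0,0,0,0]],
])

```text
time_s: 9.3
tcp_pos: [0.5764, -0.3775, 0.0287]
ee_rot: [0.977, 0.215, -0.0, -0.0]
contact_force: [-0.5, 0.0, 0.1]
finger_gap: 0.0559
gripper_force: 0.0
```

move_arm([
  [[0,0,0,0],[0,0,0,0],[0,0,0,0],[0,0,0,0],[0,0,0,0],[0,0,0,0],[0,0,0,0],[0,0,0,0]],
], jaw=1, grip_force=60)

```text
time_s: 10.1
tcp_pos: [0.5765, -0.3776, 0.029]
ee_rot: [0.977, 0.214, 0.0, 0.0]
contact_force: [0.5, -0.1, 3.0]
finger_gap: 0.0387
gripper_force: 60.5
```

move_arm([
  [[0,0,-0.7,0],[0,0,-0.7,0],[0,0,-0.7,0],[0,0,-0.7,-1],[0,0,-0.7,-1],[0,0,-0.7,-1],[0,0,0,-1],[0,0,0,-1],[0,0,0,-1],[0,0,0,-1]],
])

```text
time_s: 11.1
tcp_pos: [0.5761, -0.3773, 0.1329]
ee_rot: [0.866, 0.5, -0.0, -0.001]
contact_force: [0.6, -0.4, -0.6]
finger_gap: 0.0385
gripper_force: 60.3
```

move_arm([
  [[0,0,0,-1],[0,0,0,-1],[0,0,0,-1],[0,0,0,-1],[0,0,0,-1],[0,0,0,0],[0,0,0,0]],
])

```text
time_s: 11.8
tcp_pos: [0.5762, -0.3774, 0.1332]
ee_rot: [0.74, 0.673, -0.0, -0.0]
contact_force: [0.4, 0.4, -1.2]
finger_gap: 0.0387
gripper_force: 60.3
```

move_arm([
  [[0,0,-0.75,0],[0,0,-0.75,0],[0.98,0.19,0,0],[0.98,0.19,0,0],[0.98,0.19,0,0],[0.98,0.19,0,0],[0.98,0.19,0,0],[0.98,0.19,0,0],[0.98,0.19,0,0],[0.98,0.19,0,0]],
])

```text
time_s: 12.8
tcp_pos: [0.6323, -0.1848, 0.1711]
ee_rot: [0.74, 0.673, -0.0, -0.0]
contact_force: [0.2, 0.0, -1.5]
finger_gap: 0.0387
gripper_force: 60.7
```

move_arm([
  [[0.98,0.19,0,0],[0.98,0.19,0,0],[0.98,0.19,0,0],[0.98,0.19,0,0],[0.98,0.19,0,0],[0.98,0.19,0,0],[0,0,0,0],[0,0,0,0],[0,0,0,0]],
])

```text
time_s: 13.7
tcp_pos: [0.6739, -0.0428, 0.1712]
ee_rot: [0.739, 0.673, -0.0, -0.0]
contact_force: [0.8, 0.1, -2.9]
finger_gap: 0.0385
gripper_force: 60.7
```

```bash
python3 - <<'E'
from h import *
np.set_printoptions(precision=4,suppress=True)
out=[]
for n,w in(("top",(240,60)),("scene",(300,160))):
    I=r.read_camera(n);cv2.imwrite(f"pics/{n}2.png",I)
    out.append(cv2.resize(I[w[1]:w[1]+130,w[0]:w[0]+110],None,fx=3.6,fy=3.6,interpolation=cv2.INTER_CUBIC))
o=r.get_obs();print(o["tcp_pos"],o["ee_rot"])
for n in("top","scene"):print(proj(n,o["tcp_pos"]),proj(n,o["tcp_pos"]+[[0,0,-.029],[0,0,.041]]))
cv2.imwrite("pics/c2.png",np.hstack(out))
E
```

```text
[ 0.6739 -0.0431  0.1713] [ 0.7394  0.6733 -0.0001  0.    ]
[313.1362 118.2897] [[313.1651 121.3605]
 [313.0936 113.7565]]
[367.1107 233.7032] [[366.0254 238.8656]
 [368.7297 226.0022]]
```

View pics/c2.png

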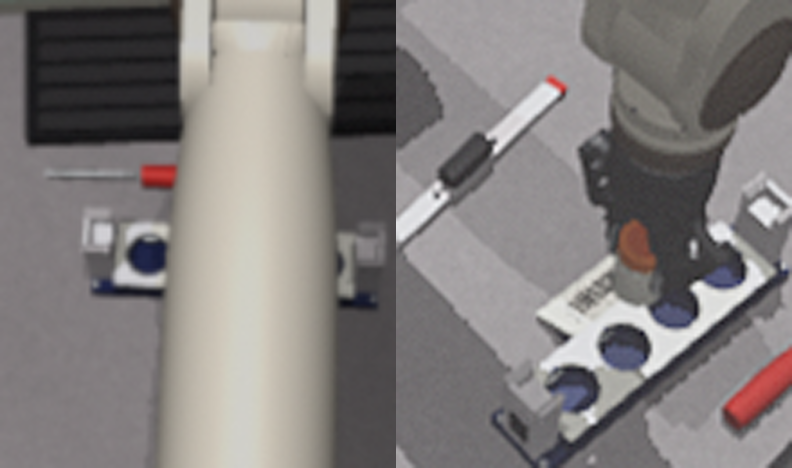

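Right half: the cup hangs over well 2, at crop (640,270). The projected cup axis agrees to about 1 to 2 px. I'll lower slowly.

move_arm([
  [[0,0,0.7,0],[0,0,0.7,0],[0,0,0.7,0],[0,0,0.7,0],[0,0,0.6,0],[0,0,0,0],[0,0,0.1,0],[0,0,0.1,0],[0,0,0,0]],
])

```text
time_s: 14.7
tcp_pos: [0.6744, -0.0422, 0.0818]
ee_rot: [0.739, 0.674, 0.0, 0.0]
contact_force: [-0.4, 0.1, -2.3]
finger_gap: 0.0388
gripper_force: 60.7
```

move_arm([
  [[0,0,0.1,0],[0,0,0.1,0],[0,0,0.1,0],[0,0,0.1,0],[0,0,0.1,0],[0,0,0.1,0],[0,0,0,0]],
])

```text
time_s: 15.4
tcp_pos: [0.6739, -0.0421, 0.0657]
ee_rot: [0.739, 0.674, -0.0, -0.0]
contact_force: [-0.3, 0.0, -1.9]
finger_gap: 0.0389
gripper_force: 60.7
```

No contact force with the cup's lower rim 3 mm inside. I'll press on, twisting.

move_arm([
  [[0,0,0.1,0],[0,0,0.1,0],[0,0,0.1,0.7],[0,0,0.1,0.7],[0,0,0.1,0.7],[0,0,0.1,0.7]],
])

```text
time_s: 16.0
tcp_pos: [0.6749, -0.0418, 0.0529]
ee_rot: [0.816, 0.578, 0.001, 0.001]
contact_force: [-0.4, 0.6, 6.2]
finger_gap: 0.0389
gripper_force: 61.8
```

move_arm([
  [[0,0,0.1,-0.8],[0,0,0.1,-0.8],[0,0,0.1,-0.8],[0,0,0,-0.8]],
])

```text
time_s: 16.4
tcp_pos: [0.674, -0.0422, 0.0437]
ee_rot: [0.726, 0.688, -0.0, 0.0]
contact_force: [0.0, 0.6, -1.7]
finger_gap: 0.0388
gripper_force: 60.8
```

move_arm([
  [[0,0,0.06,0.7],[0,0,0.06,0.7],[0,0,0.06,0],[0,0,0,0]],
])

```text
time_s: 16.8
tcp_pos: [0.6748, -0.0423, 0.0429]
ee_rot: [0.768, 0.641, 0.001, 0.001]
contact_force: [-6.5, 0.2, 18.8]
finger_gap: 0.0386
gripper_force: 62.9
```

Bottomed out, 19 N at the expected height. I'll release and go back for cup B.

move_arm([
  [[0,0,-0.16,-1],[0,0,0,0],[0,0,0,0],[0,0,0,0],[0,0,0,0],[0,0,0,0]],
], jaw=-1)

```text
time_s: 17.4
tcp_pos: [0.674, -0.0421, 0.043]
ee_rot: [0.739, 0.674, -0.0, -0.0]
contact_force: [-0.1, -0.3, 0.2]
finger_gap: 0.0855
gripper_force: 0.0
```

move_arm([
  [[0,0,-0.8,0],[0,0,-0.8,0],[0,0,-0.8,0],[0,0,-0.8,0],[0,0,-0.8,0],[0,0,-0.8,0],[-0.94,-0.47,0,0],[-0.94,-0.47,0,0],[-0.94,-0.47,0,0],[-0.94,-0.47,0,0]],
])

```text
time_s: 18.4
tcp_pos: [0.6181, -0.1321, 0.1632]
ee_rot: [0.739, 0.674, -0.0, -0.0]
contact_force: [0.2, 0.7, 0.1]
finger_gap: 0.0855
gripper_force: 0.0
```

move_arm([
  [[-0.94,-0.47,0,0],[-0.94,-0.47,0,0],[-0.94,-0.47,0,0],[-0.94,-0.47,0,0],[-0.94,-0.47,0,0],[-0.94,-0.47,0,0],[0,0,0,0],[0,0,0,0]],
])

```text
time_s: 19.2
tcp_pos: [0.5354, -0.2656, 0.1633]
ee_rot: [0.739, 0.673, 0.0, 0.0]
contact_force: [-0.3, -0.0, -0.4]
finger_gap: 0.0855
gripper_force: 0.0
```

```bash
python3 - <<'E'
from h import *
np.set_printoptions(precision=4,suppress=True)
for n in("top","scene"):
    I=r.read_camera(n);cv2.imwrite(f"pics/{n}3.png",I)
    b=blobs(I,(2,100,100),(16,255,255))
    for c,a,bb in b:
        if 200<c[0]<450 and c[1]>100: print(n,c,a,bb,plane(n,c,.07),plane(n,c,.084))
    print(blobs(I,(0,150,100),(3,255,255)),blobs(I,(105,80,15),(130,255,110),30)[:5])
o=r.get_obs();print(o["tcp_pos"],o["ee_rot"])
E
```

```text
top (np.float64(312.87), np.float64(128.39)) 102 [308, 123, 11, 12] [ 0.6746 -0.0418  0.07  ] [ 0.6696 -0.0417  0.084 ]
top (np.float64(411.46), np.float64(183.6)) 112 [406, 178, 12, 12] [ 0.4613 -0.3757  0.07  ] [ 0.4581 -0.3726  0.084 ]
[((np.float64(130.09), np.float64(76.64)), 11, [129, 75, 3, 4]), ((np.float64(292.7), np.float64(108.66)), 158, [280, 106, 26, 7]), ((np.float64(154.63), np.float64(147.98)), 51, [151, 145, 8, 8]), ((np.float64(338.38), np.float64(194.0)), 8, [338, 192, 2, 5])] [((np.float64(280.96), np.float64(130.83)), 70, [276, 127, 11, 9]), ((np.float64(296.97), np.float64(131.66)), 67, [292, 128, 11, 9]), ((np.float64(328.94), np.float64(133.22)), 69, [324, 130, 11, 8]), ((np.float64(473.94), np.float64(141.46)), 67, [464, 139, 24, 13]), ((np.float64(469.47), np.float64(177.4)), 298, [459, 140, 55, 61])]
scene (np.float64(364.32), np.float64(249.46)) 133 [358, 244, 13, 13] [ 0.6727 -0.0381  0.07  ] [ 0.6764 -0.0445  0.084 ]
scene (np.float64(229.0), np.float64(281.0)) 152 [222, 275, 15, 13] [ 0.4683 -0.379   0.07  ] [ 0.4748 -0.3808  0.084 ]
scene (np.float64(277.34), np.float64(286.85)) 71 [273, 283, 10, 9] [ 0.5773 -0.2953  0.07  ] [ 0.5823 -0.2983  0.084 ]
scene (np.float64(306.45), np.float64(332.55)) 11 [303, 331, 9, 3] [ 0.7238 -0.3261  0.07  ] [ 0.7269 -0.3287  0.084 ]
[((np.float64(452.12), np.float64(120.55)), 33, [448, 118, 8, 6]), ((np.float64(546.0), np.float64(174.0)), 11, [544, 173, 5, 3]), ((np.float64(404.22), np.float64(264.64)), 164, [392, 254, 25, 22])] [((np.float64(159.18), np.float64(325.53)), 38, [153, 322, 11, 8]), ((np.float64(142.73), np.float64(338.9)), 48, [136, 333, 11, 12]), ((np.float64(125.44), np.float64(353.17)), 52, [119, 347, 11, 13]), ((np.float64(118.79), np.float64(381.85)), 141, [107, 362, 25, 38]), ((np.float64(202.4), np.float64(390.79)), 121, [191, 380, 22, 20])]
[ 0.5359 -0.2648  0.1632] [ 0.7388  0.674   0.0001 -0.    ]
```

The inserted cup's known pose calibrates both views (top +4 mm in x, scene −2 mm), which puts cup B at (0.466, −0.376).

move_arm([
  [[-0.94,-0.48,0,0],[-0.94,-0.48,0,0],[-0.94,-0.48,0,0],[-0.94,-0.48,0,0],[-0.94,-0.47,0,0],[0,0,0.7,0],[0,0,0.7,0],[0,0,0.7,0]],
])

```text
time_s: 20.1
tcp_pos: [0.4659, -0.3763, 0.1102]
ee_rot: [0.739, 0.674, 0.0, 0.0]
contact_force: [-0.8, -0.5, -1.0]
finger_gap: 0.0855
gripper_force: 0.0
```

move_arm([
  [[0,0,0.7,0],[0,0,0.7,0],[0,0,0.7,0],[0,0,0.7,0],[0,0,0.47,0],[0,0,0,0],[0,0,0,0]],
])

```text
time_s: 20.8
tcp_pos: [0.4656, -0.3766, 0.0295]
ee_rot: [0.739, 0.674, 0.0, 0.0]
contact_force: [-0.5, 0.5, -0.3]
finger_gap: 0.0851
gripper_force: 0.0
```

move_arm([
  [[0,0,0,0],[0,0,0,0],[0,0,0,0],[0,0,0,0],[0,0,0,0],[0,0,0,0],[0,0,0,0],[0,0,0,0]],
], jaw=1, grip_force=25)

```text
time_s: 21.6
tcp_pos: [0.4655, -0.3771, 0.0296]
ee_rot: [0.739, 0.674, 0.0, 0.001]
contact_force: [0.0, -0.2, 6.1]
finger_gap: 0.0394
gripper_force: 26.9
```

move_arm([
  [[0,0,0,0],[0,0,0,0],[0,0,0,0],[0,0,0,0],[0,0,0,1],[0,0,0,1],[0,0,0,1],[0,0,0,1],[0,0,0,1],[0,0,0,1]],
], jaw=-0.3)

```text
time_s: 22.6
tcp_pos: [0.4652, -0.3768, 0.0289]
ee_rot: [0.889, 0.458, -0.0, -0.0]
contact_force: [-0.0, -1.0, -0.3]
finger_gap: 0.0552
gripper_force: 0.0
```

move_arm([
  [[0,0,0,1],[0,0,0,1],[0,0,0,1],[0,0,0,1],[0,0,0,1],[0,0,0,1],[0,0,0,0],[0,0,0,0]],
])

```text
time_s: 23.4
tcp_pos: [0.4652, -0.3768, 0.029]
ee_rot: [0.977, 0.215, -0.0, -0.0]
contact_force: [-0.3, 0.4, 0.4]
finger_gap: 0.0554
gripper_force: 0.0
```

move_arm([
  [[0,0,0,0],[0,0,0,0],[0,0,0,0],[0,0,0,0],[0,0,0,0],[0,0,0,0],[0,0,0,0],[0,0,0,0]],
], jaw=1, grip_force=60)

```text
time_s: 24.2
tcp_pos: [0.4654, -0.3769, 0.0293]
ee_rot: [0.977, 0.214, 0.0, 0.0]
contact_force: [0.9, -0.8, 3.5]
finger_gap: 0.039
gripper_force: 60.2
```

move_arm([
  [[0,0,-0.9,0],[0,0,-0.9,0],[0,0,-0.9,0],[0,0,-0.9,-1],[0,0,-0.9,-1],[0,0,-0.9,-1],[0,0,-0.3,-1],[0,0,0,-1],[0,0,0,-1],[0,0,0,-1]],
])

```text
time_s: 25.2
tcp_pos: [0.465, -0.3767, 0.1709]
ee_rot: [0.866, 0.5, -0.0, -0.001]
contact_force: [-0.1, 0.3, -1.3]
finger_gap: 0.039
gripper_force: 60.3
```

move_arm([
  [[0,0,0,-1],[0,0,0,-1],[0,0,0,-1],[0,0,0,-1],[0,0,0,-1],[0,0,0,0],[0,0,0,0]],
])

```text
time_s: 25.9
tcp_pos: [0.4651, -0.3767, 0.1711]
ee_rot: [0.74, 0.673, -0.0, -0.0]
contact_force: [-0.5, -0.1, -0.8]
finger_gap: 0.0391
gripper_force: 60.2
```

move_arm([
  [[0.965,0.416,0,0],[0.965,0.416,0,0],[0.965,0.416,0,0],[0.965,0.416,0,0],[0.965,0.416,0,0],[0.965,0.416,0,0],[0.965,0.416,0,0],[0.965,0.416,0,0],[0.965,0.416,0,0],[0.965,0.416,0,0]],
])

```text
time_s: 26.9
tcp_pos: [0.5913, -0.1451, 0.1713]
ee_rot: [0.74, 0.673, -0.0, -0.0]
contact_force: [0.5, -1.0, -1.7]
finger_gap: 0.0388
gripper_force: 60.3
```

move_arm([
  [[0.965,0.416,0,0],[0.965,0.416,0,0],[0.965,0.416,0,0],[0.965,0.416,0,0],[0.965,0.416,0,0],[0.965,0.416,0,0],[0.965,0.416,0,0],[0,0,0,0],[0,0,0,0]],
])

```text
time_s: 27.8
tcp_pos: [0.6789, 0.0157, 0.1709]
ee_rot: [0.739, 0.674, -0.0, -0.0]
contact_force: [0.2, -0.3, -1.6]
finger_gap: 0.0389
gripper_force: 60.5
```

move_arm([
  [[0,0,0.7,0],[0,0,0.7,0],[0,0,0.7,0],[0,0,0.7,0],[0,0,0.6,0],[0,0,0.1,0],[0,0,0.1,0],[0,0,0.1,0],[0,0,0.1,0],[0,0,0,0]],
])

```text
time_s: 28.8
tcp_pos: [0.679, 0.0153, 0.0767]
ee_rot: [0.739, 0.674, 0.0, 0.0]
contact_force: [-0.7, -0.4, -0.8]
finger_gap: 0.0388
gripper_force: 60.5
```

move_arm([
  [[0,0,0.1,0],[0,0,0.1,0],[0,0,0.1,0],[0,0,0.1,0],[0,0,0,0]],
])

```text
time_s: 29.3
tcp_pos: [0.6787, 0.0153, 0.0659]
ee_rot: [0.739, 0.674, -0.0, -0.0]
contact_force: [0.4, -0.2, -1.2]
finger_gap: 0.0388
gripper_force: 60.5
```

move_arm([
  [[0,0,0.1,0],[0,0,0.1,0],[0,0,0.1,0.7],[0,0,0.1,0.7],[0,0,0.1,0.7],[0,0,0.1,0.7]],
])

```text
time_s: 29.9
tcp_pos: [0.68, 0.0154, 0.0534]
ee_rot: [0.816, 0.578, 0.001, 0.001]
contact_force: [-1.1, 0.9, 7.3]
finger_gap: 0.0386
gripper_force: 61.4
```

move_arm([
  [[0,0,0.1,-0.8],[0,0,0.1,-0.8],[0,0,0.1,-0.8],[0,0,0,-0.8]],
])

```text
time_s: 30.3
tcp_pos: [0.679, 0.0153, 0.044]
ee_rot: [0.726, 0.688, 0.0, 0.0]
contact_force: [1.6, 0.0, -1.1]
finger_gap: 0.039
gripper_force: 60.4
```

move_arm([
  [[0,0,0.06,0.7],[0,0,0.06,0.7],[0,0,0.06,0],[0,0,0,0]],
])

```text
time_s: 30.7
tcp_pos: [0.6799, 0.0153, 0.0432]
ee_rot: [0.768, 0.641, 0.002, 0.001]
contact_force: [-5.5, 0.1, 19.1]
finger_gap: 0.0383
gripper_force: 62.2
```

move_arm([
  [[0,0,-0.16,-1],[0,0,0,0],[0,0,0,0],[0,0,0,0],[0,0,0,0],[0,0,0,0]],
], jaw=-1)

```text
time_s: 31.3
tcp_pos: [0.6789, 0.0153, 0.0432]
ee_rot: [0.739, 0.674, -0.0, -0.0]
contact_force: [-0.5, -0.5, 0.1]
finger_gap: 0.0855
gripper_force: 0.0
```

move_arm([
  [[0,0,-0.8,0],[0,0,-0.8,0],[0,0,-0.8,0],[0,0,-0.8,0],[0,0,-0.8,0],[0,0,-0.8,0],[-0.97,-0.51,0,0],[-0.97,-0.51,0,0],[-0.97,-0.51,0,0],[-0.97,-0.51,0,0]],
])

```text
time_s: 32.3
tcp_pos: [0.6186, -0.0773, 0.1634]
ee_rot: [0.739, 0.674, -0.0, 0.0]
contact_force: [0.3, -0.1, 1.1]
finger_gap: 0.0854
gripper_force: 0.0
```

move_arm([
  [[-0.97,-0.51,0,0],[-0.97,-0.51,0,0],[-0.97,-0.51,0,0],[-0.97,-0.51,0,0],[-0.97,-0.51,0,0],[-0.97,-0.51,0,0],[-0.97,-0.51,0,0],[-0.97,-0.51,0,0],[0,0,0,0]],
])

```text
time_s: 33.2
tcp_pos: [0.4984, -0.2625, 0.1636]
ee_rot: [0.74, 0.673, -0.0, 0.0]
contact_force: [0.6, 0.1, -0.1]
finger_gap: 0.0854
gripper_force: 0.0
```

```bash
python3 - <<'E'
from h import *
np.set_printoptions(precision=4,suppress=True)
out=[]
for n,w,s in(("top",(185,95),(165,120)),("scene",(270,115),(150,180))):
    I=r.read_camera(n);cv2.imwrite(f"pics/{n}4.png",I)
    for c,a,bb in blobs(I,(2,100,100),(16,255,255)):
        if 200<c[0]<450 and c[1]>100: print(n,c,a,plane(n,c,.084))
    print(blobs(I,(0,120,80),(4,255,255),5),blobs(I,(174,120,80),(180,255,255),5))
    out.append(cv2.resize(I[w[1]:w[1]+s[1],w[0]:w[0]+s[0]],None,fx=2.5,fy=2.5,interpolation=cv2.INTER_CUBIC))
h=max(o.shape[0] for o in out)
cv2.imwrite("pics/c4.png",np.hstack([np.pad(o,((0,h-o.shape[0]),(0,0),(0,0))) for o in out]))
print(r.get_obs()["tcp_pos"])
E
```

```text
top (np.float64(296.71), np.float64(127.53)) 102 [0.6749 0.0151 0.084 ]
top (np.float64(312.87), np.float64(128.39)) 102 [ 0.6696 -0.0417  0.084 ]
[((np.float64(130.0), np.float64(76.5)), 12, [129, 75, 3, 4]), ((np.float64(292.59), np.float64(108.75)), 168, [279, 106, 27, 7]), ((np.float64(154.68), np.float64(148.05)), 59, [151, 144, 9, 9]), ((np.float64(338.33), np.float64(193.58)), 12, [337, 191, 3, 6]), ((np.float64(265.23), np.float64(199.54)), 13, [264, 197, 3, 6])] []
scene (np.float64(378.34), np.float64(238.29)) 126 [0.6817 0.0123 0.084 ]
scene (np.float64(364.39), np.float64(249.53)) 135 [ 0.6767 -0.0445  0.084 ]
scene (np.float64(277.4), np.float64(286.81)) 70 [ 0.5824 -0.2981  0.084 ]
scene (np.float64(309.12), np.float64(332.12)) 16 [ 0.731  -0.3231  0.084 ]
[((np.float64(452.02), np.float64(120.62)), 42, [448, 118, 9, 6]), ((np.float64(546.23), np.float64(174.31)), 13, [544, 173, 5, 4]), ((np.float64(344.38), np.float64(183.12)), 8, [342, 182, 5, 4]), ((np.float64(292.07), np.float64(232.07)), 15, [290, 230, 6, 5]), ((np.float64(404.14), np.float64(265.38)), 226, [391, 254, 27, 24])] []
[ 0.4998 -0.2607  0.1636]
```

View pics/c4.png

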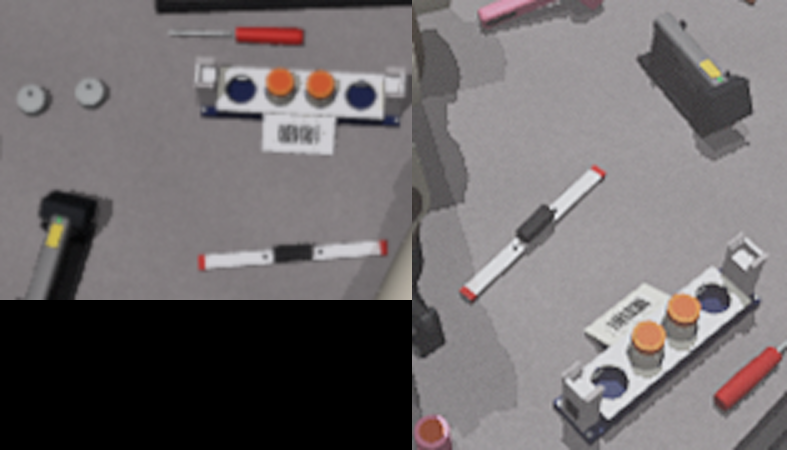

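Both cups stand home in wells 2 and 3, and the bar hasn't moved. I'll go to it at (0.444, 0.006), yaw +2.5°.

move_arm([
  [[0.947,-0.292,0,0],[0.947,-0.292,0,0],[0.947,-0.292,0,0],[0.947,-0.292,0,0],[0.947,-0.292,0,0],[0.947,-0.292,0,0],[0.947,-0.292,0,0],[0.947,-0.292,0,0],[0.947,-0.292,0,0],[0.947,-0.292,0,0]],
])

```text
time_s: 34.3
tcp_pos: [0.4488, -0.016, 0.1636]
ee_rot: [0.739, 0.674, 0.0, 0.0]
contact_force: [0.8, 0.6, 0.0]
finger_gap: 0.0855
gripper_force: 0.0
```

move_arm([
  [[0.947,-0.292,0,0],[0,0,0.7,-0.78],[0,0,0.7,-0.78],[0,0,0.7,0],[0,0,0.7,0],[0,0,0.7,0],[0,0,0,0],[0,0,0,0]],
])

```text
time_s: 35.1
tcp_pos: [0.4439, 0.0069, 0.0764]
ee_rot: [0.691, 0.723, -0.0, -0.0]
contact_force: [-0.2, 0.4, -0.0]
finger_gap: 0.0856
gripper_force: 0.0
```

```bash
python3 - <<'E'
from h import *
np.set_printoptions(precision=4,suppress=True)
for n in("top","scene"):
    I=r.read_camera(n)
    print(n,blobs(I,(0,120,80),(4,255,255),5))
o=r.get_obs();print(o["tcp_pos"],o["ee_rot"])
E
```

```text
top [((np.float64(130.0), np.float64(76.5)), 12, [129, 75, 3, 4]), ((np.float64(292.61), np.float64(108.75)), 168, [279, 106, 27, 7]), ((np.float64(154.75), np.float64(148.07)), 60, [151, 144, 9, 9]), ((np.float64(338.33), np.float64(193.58)), 12, [337, 191, 3, 6]), ((np.float64(265.23), np.float64(199.54)), 13, [264, 197, 3, 6])]
scene [((np.float64(452.02), np.float64(120.62)), 42, [448, 118, 9, 6]), ((np.float64(546.23), np.float64(174.31)), 13, [544, 173, 5, 4]), ((np.float64(344.56), np.float64(183.11)), 9, [342, 182, 5, 4]), ((np.float64(292.08), np.float64(231.85)), 13, [290, 230, 5, 5]), ((np.float64(404.28), np.float64(265.28)), 225, [392, 254, 26, 24])]
[0.4444 0.0067 0.0771] [0.6911 0.7227 0.0005 0.0005]
```

move_arm([
  [[0,0,0.6,0],[0,0,0.6,0],[0,0,0.6,0],[0,0,0.6,0],[0,0,0.28,0],[0,0,0,0],[0,0,0,0]],
])

```text
time_s: 35.9
tcp_pos: [0.444, 0.0063, 0.0094]
ee_rot: [0.691, 0.723, 0.0, 0.0]
contact_force: [0.5, 0.4, 0.3]
finger_gap: 0.0854
gripper_force: 0.0
```

move_arm([
  [[0,0,0,0],[0,0,0,0],[0,0,0,0],[0,0,0,0],[0,0,0,0],[0,0,0,0],[0,0,0,0],[0,0,0,0],[0,0,0,0],[0,0,0,0]],
], jaw=1, grip_force=60)

```text
time_s: 36.9
tcp_pos: [0.4441, 0.0063, 0.0094]
ee_rot: [0.691, 0.723, 0.0, 0.0]
contact_force: [0.2, -0.2, 5.3]
finger_gap: 0.0186
gripper_force: 59.9
```

move_arm([
  [[0,0,-0.8,0],[0,0,-0.8,0],[0,0,-0.8,0],[0,0,-0.8,0],[0,0,-0.8,0],[0,0,-0.8,0.78],[0,0,0,0.78],[0,0,0,0],[0,0,0,0]],
])

```text
time_s: 37.8
tcp_pos: [0.4434, 0.0063, 0.1282]
ee_rot: [0.738, 0.675, -0.001, -0.001]
contact_force: [-0.2, -0.5, -2.0]
finger_gap: 0.0189
gripper_force: 59.1
```

```bash
python3 - <<'E'
from h import *
np.set_printoptions(precision=4,suppress=True)
o=r.get_obs();p=o["tcp_pos"];print(p,o["ee_rot"],o["finger_gap"])
for n in("top","scene"):
    I=r.read_camera(n);cv2.imwrite(f"pics/{n}5.png",I)
    for c,a,b in blobs(I,(0,120,80),(4,255,255),5):
        if 200<c[0]<400 and not(100<c[1]<112): print(n,c,a,plane(n,c,p[2]-.010+.010))
E
```

```text
[0.4434 0.0063 0.1282] [ 0.7382  0.6746 -0.0006 -0.0005] 0.01894653402506626
top (np.float64(261.62), np.float64(187.31)) 13 [0.4531 0.1365 0.1282]
top (np.float64(340.07), np.float64(191.6)) 15 [ 0.4293 -0.1241  0.1282]
scene (np.float64(350.67), np.float64(164.0)) 9 [0.4573 0.1359 0.1282]
scene (np.float64(285.79), np.float64(207.93)) 14 [ 0.4328 -0.1241  0.1282]
```

move_arm([
  [[0,0,-0.8,0.03],[0.01,0.94,0,0],[0.01,0.94,0,0],[0.01,0.94,0,0],[0.01,0.94,0,0],[0.01,0.94,0,0],[0,0.94,0,0],[0,0.94,0,0],[0,0.94,0,0],[0,0.94,0,0]],
])

```text
time_s: 38.9
tcp_pos: [0.6552, -0.0125, 0.148]
ee_rot: [0.739, 0.673, -0.001, -0.0]
contact_force: [0.0, -0.6, -0.8]
finger_gap: 0.0193
gripper_force: 59.3
```

move_arm([
  [[0,0.91,0,0],[0,0,0,0],[0,0,0,0]],
])

```text
time_s: 39.2
tcp_pos: [0.6768, -0.0146, 0.1477]
ee_rot: [0.74, 0.673, -0.001, -0.001]
contact_force: [0.1, -0.3, -1.7]
finger_gap: 0.019
gripper_force: 59.6
```

```bash
python3 - <<'E'
from h import *
np.set_printoptions(precision=4,suppress=True)
o=r.get_obs();p=o["tcp_pos"];print(p,o["ee_rot"],o["finger_gap"])
out=[]
for n,w,s in(("top",(250,85),(110,75)),("scene",(310,150),(110,150))):
    I=r.read_camera(n);cv2.imwrite(f"pics/{n}6.png",I)
    for c,a,b in blobs(I,(0,120,80),(4,255,255),4):
        if 200<c[0]<430: print(n,c,a,plane(n,c,p[2]))
    out.append(cv2.resize(I[w[1]:w[1]+s[1],w[0]:w[0]+s[0]],None,fx=3.6,fy=3.6,interpolation=cv2.INTER_CUBIC))
h=max(o.shape[0] for o in out)
cv2.imwrite("pics/c6.png",np.hstack([np.pad(o,((0,h-o.shape[0]),(0,0),(0,0))) for o in out]))
E
```

```text
[ 0.6768 -0.0146  0.1477] [ 0.7395  0.6731 -0.0008 -0.0008] 0.01896661264850596
top (np.float64(266.5), np.float64(118.5)) 12 [0.6879 0.1152 0.1477]
top (np.float64(343.5), np.float64(123.0)) 10 [ 0.6623 -0.1456  0.1477]
scene (np.float64(406.14), np.float64(207.21)) 14 [0.6899 0.1154 0.1477]
scene (np.float64(403.92), np.float64(265.66)) 237 [ 0.7992 -0.0365  0.1477]
scene (np.float64(339.0), np.float64(259.72)) 18 [ 0.6655 -0.1445  0.1477]
```

View pics/c6.png

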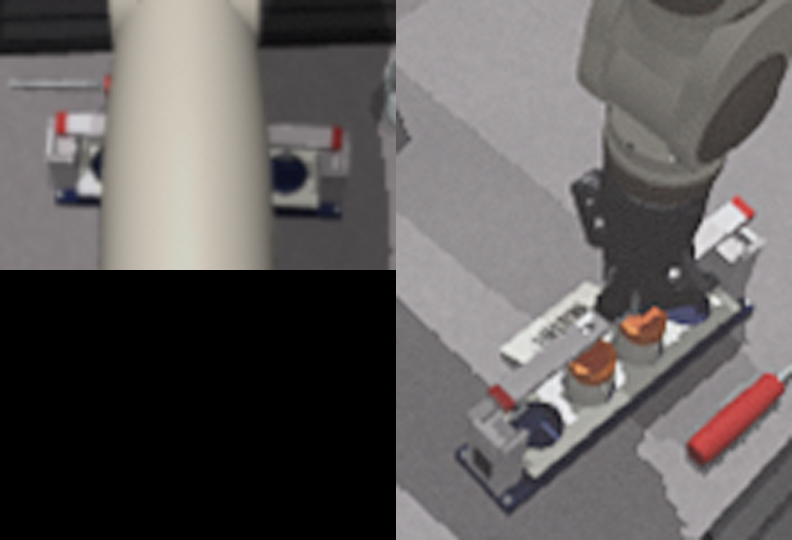

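The bar sits above both supports, its ends at crop left (62,122) and (337,138). I'll lower it slowly.

move_arm([
  [[0.04,0,0.4,0],[0,0,0.4,0],[0,0,0.4,0],[0,0,0.1,0],[0,0,0.1,0],[0,0,0.1,0],[0,0,0.1,0],[0,0,0.1,0],[0,0,0,0]],
])

```text
time_s: 40.2
tcp_pos: [0.6771, -0.0136, 0.1062]
ee_rot: [0.74, 0.673, -0.0, -0.0]
contact_force: [-0.4, 0.1, -3.0]
finger_gap: 0.0189
gripper_force: 59.6
```

move_arm([
  [[0,0,0.1,0],[0,0,0.1,0],[0,0,0.1,0],[0,0,0.05,0],[0,0,0,0]],
])

```text
time_s: 40.7
tcp_pos: [0.6771, -0.0136, 0.0975]
ee_rot: [0.74, 0.673, -0.0, -0.0]
contact_force: [0.7, -0.2, -1.9]
finger_gap: 0.0191
gripper_force: 59.6
```

move_arm([
  [[0,0,0.05,0],[0,0,0.05,0],[0,0,0,0]],
])

```text
time_s: 41.0
tcp_pos: [0.6774, -0.0136, 0.0965]
ee_rot: [0.74, 0.673, 0.0, 0.0]
contact_force: [-2.8, -0.3, 4.8]
finger_gap: 0.0193
gripper_force: 60.3
```

move_arm([
  [[0,0,0,0],[0,0,0,0],[0,0,0,0],[0,0,0,0],[0,0,0,0],[0,0,0,0],[0,0,-0.4,0],[0,0,-0.8,0],[0,0,-0.8,0],[0,0,-0.8,0]],
], jaw=-1)

```text
time_s: 42.0
tcp_pos: [0.6772, -0.0136, 0.1669]
ee_rot: [0.74, 0.673, 0.0, 0.0]
contact_force: [-0.3, 0.2, -0.3]
finger_gap: 0.0851
gripper_force: 0.0
```

move_arm([
  [[0,0,-0.8,0],[0,-0.9,0,0],[0,-0.9,0,0],[0,-0.9,0,0],[0,-0.9,0,0],[0,-0.9,0,0],[0,-0.9,0,0],[0,-0.9,0,0],[0,0,0,0],[0,0,0,0]],
])

```text
time_s: 43.0
tcp_pos: [0.5208, 0.0013, 0.1864]
ee_rot: [0.74, 0.673, 0.001, 0.001]
contact_force: [-0.7, 0.2, -0.2]
finger_gap: 0.0856
gripper_force: 0.0
```

```bash
python3 - <<'E'
from h import *
np.set_printoptions(precision=4,suppress=True)
out=[]
for n,w,s in(("top",(180,100),(170,140)),("scene",(350,110),(70,120))):
    I=r.read_camera(n);cv2.imwrite(f"pics/{n}7.png",I)
    print(n,blobs(I,(20,120,120),(35,255,255)))
    for c,a,b in blobs(I,(0,120,80),(4,255,255),4):
        if 200<c[0]<430: print(n,c,a,plane(n,c,.097))
    out.append(cv2.resize(I[w[1]:w[1]+s[1],w[0]:w[0]+s[0]],None,fx=3.2,fy=3.2,interpolation=cv2.INTER_CUBIC))
h=max(o.shape[0] for o in out)
cv2.imwrite("pics/c7.png",np.hstack([np.pad(o,((0,h-o.shape[0]),(0,0),(0,0))) for o in out]))
print(r.get_obs()["tcp_pos"])
E
```

```text
top [((np.float64(206.46), np.float64(188.68)), 37, [204, 185, 6, 9]), ((np.float64(454.85), np.float64(212.88)), 124, [444, 202, 23, 23]), ((np.float64(207.2), np.float64(278.93)), 30, [204, 276, 8, 6])]
top (np.float64(267.64), np.float64(123.82)) 11 [0.6875 0.1163 0.097 ]
top (np.float64(342.44), np.float64(127.78)) 9 [ 0.6635 -0.1449  0.097 ]
scene [((np.float64(389.0), np.float64(142.21)), 24, [386, 140, 7, 6]), ((np.float64(168.64), np.float64(292.42)), 78, [154, 287, 29, 15]), ((np.float64(165.0), np.float64(310.51)), 69, [153, 303, 28, 13])]
scene (np.float64(403.33), np.float64(216.33)) 15 [0.6903 0.1164 0.097 ]
scene (np.float64(404.15), np.float64(265.45)) 229 [ 0.7912 -0.0102  0.097 ]
scene (np.float64(338.45), np.float64(268.18)) 22 [ 0.6669 -0.1449  0.097 ]
[0.5212 0.0012 0.1856]
```

View pics/c7.png

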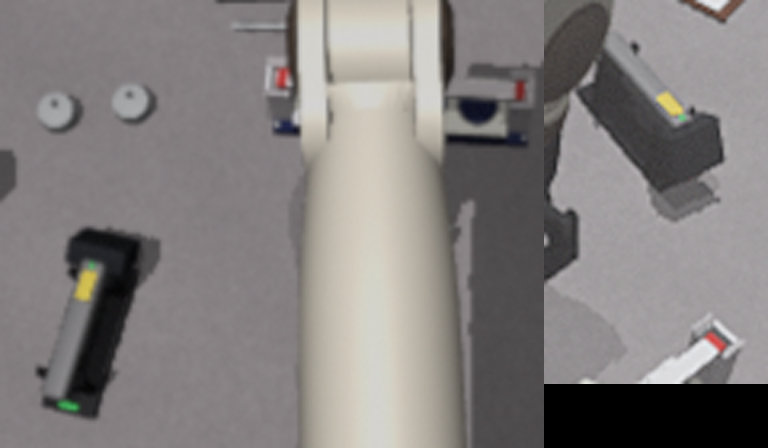

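```bash
python3 - <<'E'
from h import *
np.set_printoptions(precision=4,suppress=True)
T=cv2.imread("pics/top7.png");S=cv2.imread("pics/scene4.png")
for n,I in(("top",T),("scene",S)): print(n,"green",[b for b in blobs(I,(45,90,60),(85,255,255),2) if b[0][0]<430 and 120<b[0][1]<240])
a=cv2.resize(T[165:235,188:228],None,fx=8,fy=8,interpolation=cv2.INTER_CUBIC)
b=cv2.resize(S[115:180,355:412],None,fx=8,fy=8,interpolation=cv2.INTER_CUBIC)
h=max(a.shape[0],b.shape[0])
m=np.hstack([np.pad(o,((0,h-o.shape[0]),(0,0),(0,0))) for o in(a,b)])
m=np.clip(m.astype(float)*1.6,0,255).astype(np.uint8)
cv2.imwrite("pics/c8.png",m);print(m.shape)
E
```

```text
top green [((np.float64(208.0), np.float64(182.5)), 2, [208, 182, 1, 2]), ((np.float64(201.05), np.float64(226.36)), 22, [198, 225, 7, 4])]
scene green [((np.float64(392.67), np.float64(146.33)), 3, [392, 146, 2, 2])]
(560, 776, 3)
```

View pics/c8.png

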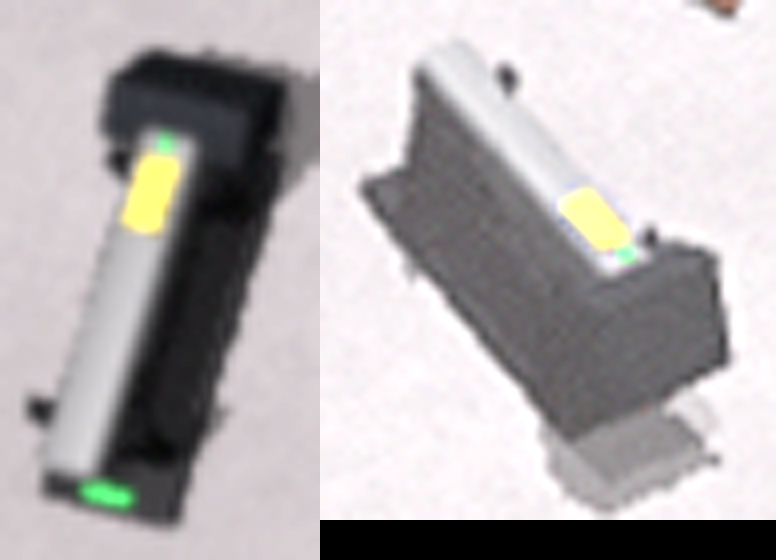

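Left: handle rear end at (72,468), sticker at (151,192), LED at (165,143), and the head at the top. Right: handle rear at (440,50), front at (620,268). It is the grey/black scanner with the yellow sticker, not the pink one.

```bash
python3 - <<'E'
from h import *
np.set_printoptions(precision=4,suppress=True)
D=dict(rear=((196.6,223.1),(369.6,120.8)),front=((208.8,181.8),(392.1,148.1)),led=((208.1,182.4),(392.8,146.4)),stick=((206.46,188.68),(389.05,142.22)))
for k,(a,b) in D.items(): print(k,tri(a,b),plane("top",a,.088)+[.003,0,0],plane("scene",b,.088)+[-.002,.001,0])
E
```

```text
rear [0.3479 0.3632 0.083 ] [0.3494 0.3611 0.088 ] [0.3493 0.3611 0.088 ]
front [0.4886 0.3221 0.0804] [0.491  0.3219 0.088 ] [0.4891 0.3152 0.088 ]
led [0.4866 0.3248 0.0847] [0.4889 0.3242 0.088 ] [0.486 0.323 0.088]
stick [0.465  0.3305 0.0847] [0.4671 0.3295 0.088 ] [0.4647 0.329  0.088 ]
```

move_arm([
  [[0,0,0,-1],[0,0,0,-1],[0,0,0,-1],[0,0,0,-1],[0,0,0,-1],[0,0,0,-1],[0,0,0,-1],[0,0,0,-1],[0,0,0,-1],[0,0,0,-1]],
])

```text
time_s: 44.1
tcp_pos: [0.5212, 0.0012, 0.185]
ee_rot: [0.384, 0.923, -0.0, -0.0]
contact_force: [0.1, 0.3, -0.4]
finger_gap: 0.0853
gripper_force: 0.0
```

move_arm([
  [[0,0,0,-1],[0,0,0,-1],[0,0,0,-1],[0,0,0,-1],[0,0,0,-1],[0,0,0,-1],[0.51,0.93,0,0],[0.51,0.93,0,0],[0.51,0.93,0,0],[0.51,0.93,0,0]],
])

```text
time_s: 45.1
tcp_pos: [0.4964, 0.1055, 0.1851]
ee_rot: [0.134, 0.991, -0.0, -0.0]
contact_force: [0.5, 0.1, -0.1]
finger_gap: 0.0856
gripper_force: 0.0
```

move_arm([
  [[0.51,0.93,0,0],[0.51,0.93,0,0],[0.51,0.93,0,0],[0.51,0.93,0,0],[0.51,0.93,0,0],[0.51,0.93,0,0],[0.51,0.93,0,0],[0.51,0.93,0,0],[0,0,0,0],[0,0,0,0]],
])

```text
time_s: 46.1
tcp_pos: [0.4474, 0.3113, 0.1848]
ee_rot: [0.134, 0.991, -0.0, -0.0]
contact_force: [-0.5, 0.4, 0.2]
finger_gap: 0.0857
gripper_force: 0.0
```

move_arm([
  [[0.5,0.9,0,0],[0,0,0.7,0],[0,0,0.7,0],[0,0,0.7,0],[0,0,0.7,0],[0,0,0.7,0],[0,0,0.7,0],[0,0,0.6,0],[0,0,0.4,0],[0,0,0,0]],
])

```text
time_s: 47.1
tcp_pos: [0.4407, 0.3351, 0.0539]
ee_rot: [0.134, 0.991, -0.001, -0.001]
contact_force: [0.8, 0.6, 0.4]
finger_gap: 0.0855
gripper_force: 0.0
```

move_arm([
  [[0,0,0,0],[0,0,0,0],[0,0,0,0],[0,0,0,0],[0,0,0,0],[0,0,0,0],[0,0,0,0],[0,0,0,0],[0,0,0,0],[0,0,0,0]],
], jaw=1, grip_force=40)

```text
time_s: 48.1
tcp_pos: [0.4414, 0.3362, 0.056]
ee_rot: [0.134, 0.991, 0.0, 0.0]
contact_force: [0.3, -0.5, 5.0]
finger_gap: 0.0274
gripper_force: 40.5
```

```bash
python3 - <<'E'
from h import *
np.set_printoptions(precision=4,suppress=True)
o=r.get_obs();print(o["tcp_pos"],o["ee_rot"],o["contact_force"],o["ft_torque"],o["finger_gap"])
E
```

```text
[0.4414 0.3362 0.056 ] [0.1341 0.991  0.0004 0.0005] [ 0.2933 -0.4657  4.9804] [-0.0934  0.0927  0.0129] 0.02735305203607161
```

Gripped at TCP (0.4412, 0.3360, 0.0555), which I'll keep as the return pose. Lift, turn by +10° and carry it to the reading pose, grip at (0.4905, 0.0034, 0.128).

move_arm([
  [[0,0,-0.4,0],[0,0,-0.7,0],[0,0,-0.7,0],[0,0,-0.7,0],[0,0,-0.7,0],[0,0,-0.7,0],[0,0,-0.7,0],[0,0,-0.6,0],[0,0,-0.2,-1],[0,0,0,-1]],
])

```text
time_s: 49.1
tcp_pos: [0.4412, 0.3361, 0.1916]
ee_rot: [0.046, 0.999, 0.0, 0.0]
contact_force: [-0.6, 0.0, -2.2]
finger_gap: 0.0279
gripper_force: 39.7
```

move_arm([
  [[-0.23,-0.93,0,0],[-0.23,-0.93,0,0],[-0.23,-0.93,0,0],[-0.23,-0.93,0,0],[-0.23,-0.93,0,0],[-0.23,-0.93,0,0],[-0.23,-0.93,0,0],[-0.23,-0.93,0,0],[-0.23,-0.93,0,0],[-0.23,-0.93,0,0]],
])

```text
time_s: 50.1
tcp_pos: [0.4761, 0.0981, 0.1905]
ee_rot: [0.047, 0.999, 0.0, -0.0]
contact_force: [0.6, 0.4, -1.2]
finger_gap: 0.0272
gripper_force: 39.8
```

move_arm([
  [[-0.23,-0.93,0,0],[-0.23,-0.93,0,0],[-0.23,-0.93,0,0],[-0.23,-0.93,0,0],[0,0,0,0],[0,0,0,0]],
])

```text
time_s: 50.7
tcp_pos: [0.4903, 0.0041, 0.1904]
ee_rot: [0.048, 0.999, 0.0, -0.0]
contact_force: [-0.3, 0.6, -1.4]
finger_gap: 0.0274
gripper_force: 39.9
```

move_arm([
  [[0,-0.03,0.6,0],[0,0,0.6,0],[0,0,0.6,0],[0,0,0.6,0],[0,0,0.5,0],[0,0,0.38,0],[0,0,0,0],[0,0,0,0]],
])

```text
time_s: 51.5
tcp_pos: [0.4905, 0.0036, 0.1085]
ee_rot: [0.047, 0.999, -0.0, 0.0]
contact_force: [0.5, -0.0, -0.8]
finger_gap: 0.0273
gripper_force: 39.9
```

```bash
python3 - <<'E'
from h import *
np.set_printoptions(precision=4,suppress=True)
o=r.get_obs();print(o["tcp_pos"],o["ee_rot"])
out=[]
for n,w,s in(("top",(250,100),(110,100)),("scene",(290,140),(130,150))):
    I=r.read_camera(n);cv2.imwrite(f"pics/{n}9.png",I)
    print(n,blobs(I,(20,120,120),(35,255,255)),[plane(n,b[0],.141) for b in blobs(I,(20,120,120),(35,255,255))])
    out.append(cv2.resize(I[w[1]:w[1]+s[1],w[0]:w[0]+s[0]],None,fx=3.2,fy=3.2,interpolation=cv2.INTER_CUBIC))
h=max(o.shape[0] for o in out)
cv2.imwrite("pics/c9.png",np.hstack([np.pad(o,((0,h-o.shape[0]),(0,0),(0,0))) for o in out]))
E
```

```text
[0.4905 0.0036 0.1085] [ 0.0473  0.9989 -0.      0.0001]
top [((np.float64(454.85), np.float64(212.88)), 124, [444, 202, 23, 23]), ((np.float64(207.2), np.float64(278.93)), 30, [204, 276, 8, 6])] [array([ 0.3426, -0.4936,  0.141 ]), array([0.1583, 0.311 , 0.141 ])]
scene [((np.float64(335.81), np.float64(197.41)), 37, [332, 194, 9, 8]), ((np.float64(168.74), np.float64(292.47)), 81, [154, 287, 29, 15]), ((np.float64(165.63), np.float64(310.53)), 68, [153, 303, 28, 13])] [array([0.5181, 0.0009, 0.141 ]), array([ 0.4159, -0.5171,  0.141 ]), array([ 0.4506, -0.5493,  0.141 ])]
```

View pics/c9.png

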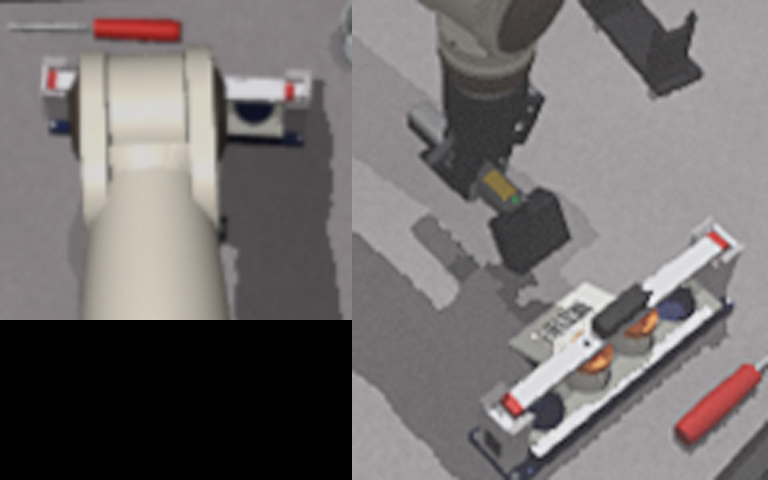

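Right half: the scanner is level, head towards the label at about (575,320), and the bar lies in both slots. I'll hold for over two seconds, then check the label close up.

move_arm([
  [[0,0,0,0],[0,0,0,0],[0,0,0,0],[0,0,0,0],[0,0,0,0],[0,0,0,0],[0,0,0,0],[0,0,0,0],[0,0,0,0],[0,0,0,0]],
])

```text
time_s: 52.6
tcp_pos: [0.4904, 0.0035, 0.1083]
ee_rot: [0.047, 0.999, 0.0, 0.0]
contact_force: [0.3, 0.5, -1.3]
finger_gap: 0.0278
gripper_force: 39.9
```

move_arm([
  [[0,0,0,0],[0,0,0,0],[0,0,0,0],[0,0,0,0],[0,0,0,0],[0,0,0,0],[0,0,0,0],[0,0,0,0],[0,0,0,0],[0,0,0,0]],
])

```text
time_s: 53.6
tcp_pos: [0.4904, 0.0035, 0.1083]
ee_rot: [0.047, 0.999, -0.0, 0.0]
contact_force: [0.1, 0.4, -1.2]
finger_gap: 0.0277
gripper_force: 39.9
```

move_arm([
  [[0,0,0,0],[0,0,0,0],[0,0,0,0],[0,0,0,0],[0,0,0,0],[0,0,0,0],[0,0,0,0],[0,0,0,0],[0,0,0,0],[0,0,0,0]],
])

```text
time_s: 54.6
tcp_pos: [0.4904, 0.0035, 0.1083]
ee_rot: [0.047, 0.999, 0.0, -0.0]
contact_force: [0.1, 0.3, -1.8]
finger_gap: 0.0275
gripper_force: 39.9
```

```bash
python3 - <<'E'
from h import *
np.set_printoptions(precision=4,suppress=True)
I=r.read_camera("scene");cv2.imwrite("pics/scene10.png",I)
J=cv2.imread("pics/scene4.png")
f=lambda A:cv2.resize(A[195:290,325:410],None,fx=4.6,fy=4.6,interpolation=cv2.INTER_CUBIC)
m=np.hstack([f(J),f(I)])
L=np.array([.619,-.0085,.023]);q=proj("scene",L);xr=np.array([.9957,-.0923,0]);yr=np.array([.0923,.9957,0]);s=np.array([.866*.9957,-.866*.0923,.5])
print(q)
for a,b in((0,0),(.02,.036),(.02,-.036),(-.02,.036),(-.02,-.036)):
    u=proj("scene",L+a*s+b*yr); cv2.circle(m,(int((u[0]-325+.5)*4.6),int((u[1]-195+.5)*4.6)),4,(0,255,0),1)
cv2.imwrite("pics/c10.png",m);print(r.get_obs()["tcp_pos"],m.shape)
E
```

```text
[355.9751 239.5113]
[0.4904 0.0035 0.1083] (437, 782, 3)
```

View pics/c10.png

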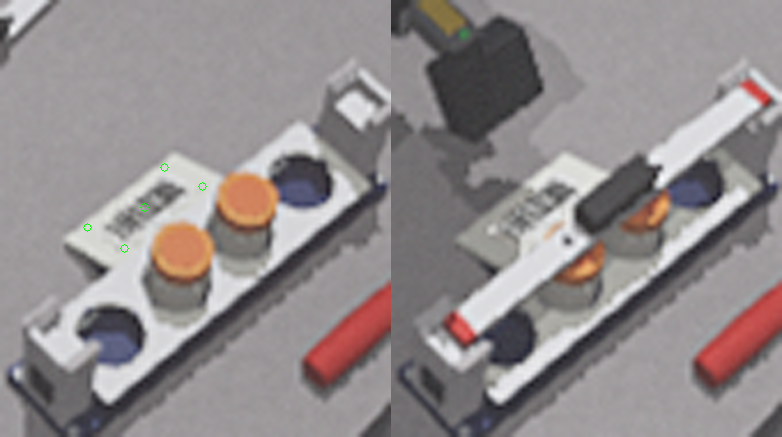

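The cup caps explain the orange patches (cap edges beside the bar). The projected label centre is about 1 px from the bars' middle. One numeric check of the label centre before I leave.

```bash
python3 - <<'E'
from h import *
np.set_printoptions(precision=4,suppress=True)
T=cv2.imread("pics/top4.png");S=cv2.imread("pics/scene4.png")
res={}
for n,I,(x0,y0,x1,y1) in(("top",T,(294,142,318,158)),("scene",S,(344,230,368,252))):
    g=cv2.cvtColor(I,cv2.COLOR_BGR2GRAY)[y0:y1,x0:x1].astype(float)
    m=(g<130).astype(np.uint8); k,l,s,c=cv2.connectedComponentsWithStats(m,connectivity=8)
    print(n,[(s[i][:5].tolist(),(c[i]+[x0,y0]).round(1).tolist()) for i in range(1,k)])
    res[n]=g
print(res["scene"].astype(int))
for t,s in(((304.5,148.4),(356.7,240.2)),): print(tri(t,s),plane("top",t,.023),plane("scene",s,.023))
E
```

```text
top [([3, 3, 7, 7, 36], [300.1, 148.1]), ([11, 4, 5, 6, 22], [307.2, 148.3]), ([0, 14, 15, 2, 20], [299.9, 156.8]), ([18, 15, 5, 1, 5], [314.0, 157.0])]
scene [([11, 5, 10, 6, 26], [359.8, 237.2]), ([7, 10, 4, 5, 9], [352.7, 242.3]), ([11, 11, 1, 1, 1], [355.0, 241.0]), ([0, 21, 2, 1, 2], [344.5, 251.0]), ([14, 21, 1, 1, 1], [358.0, 251.0])]
[[155 153 156 159 158 160 158 152 155 155 154 154 153 151 147 160 194 214
  217 214 217 214 203 185]
 [155 156 158 159 158 158 156 153 153 154 153 153 148 157 180 201 214 216
  212 214 214 215 218 214]
 [156 154 156 155 158 155 155 154 156 153 155 150 163 189 215 220 218 217
  215 214 214 214 214 215]
 [154 154 154 154 157 156 154 153 153 153 149 164 197 217 221 209 204 216
  220 218 215 213 213 213]
 [154 152 154 155 155 155 153 153 151 147 170 197 215 222 214 180 162 179
  190 214 222 217 214 213]
 [152 153 151 154 155 154 152 151 161 184 206 218 221 207 176 132 111 107
  120 173 188 209 217 214]
 [152 154 154 154 154 152 151 162 196 217 222 224 207 156 113  88 105 119
  115 105 110 181 212 209]
 [156 157 158 154 153 148 165 195 215 219 211 200
[... 844 characters left out ...]
51 152 153 156]
 [213 212 215 209 208 207 195 142 164 195 211 213 214 219 194 168 159 150
  149 152 150 152 150 152]
 [213 213 213 205 203 205 218 195 193 208 202 204 214 215 184 161 155 153
  152 155 153 151 155 150]
 [219 214 214 214 215 207 196 210 219 210 203 209 218 197 174 159 153 152
  153 152 152 153 152 155]
 [218 220 216 214 215 215 196 206 214 214 215 213 220 176 163 151 149 154
  152 153 154 154 153 154]
 [178 201 218 219 216 214 215 213 213 214 214 217 222 164 142 159 156 152
  153 154 152 153 151 152]
 [ 83 128 186 209 218 216 213 213 213 213 212 218 221 159 104 163 172 150
  149 153 152 153 151 152]]
[ 0.6193 -0.0076  0.0169] [ 0.6162 -0.0093  0.023 ] [ 0.6222 -0.0087  0.023 ]
```

The label is within about 1 mm of the aim point. Held over 3 s at the reading pose. Back to the dock.

move_arm([
  [[0,0,-0.6,0],[0,0,-0.6,0],[0,0,-0.6,0],[0,0,-0.6,0],[0,0,-0.6,0],[0,0,-0.3,0],[0.23,0.933,0,0],[0.23,0.933,0,0],[0.23,0.933,0,0],[0.23,0.933,0,0]],
])

```text
time_s: 55.65
tcp_pos: [0.4762, 0.0994, 0.1912]
ee_rot: [0.047, 0.999, 0.0, 0.0]
contact_force: [0.3, 0.7, -2.3]
finger_gap: 0.0277
gripper_force: 40.0
```

move_arm([
  [[0.23,0.933,0,0],[0.23,0.933,0,0],[0.23,0.933,0,0],[0.23,0.933,0,0],[0.23,0.933,0,0],[0.23,0.933,0,0],[0.23,0.933,0,0],[0.23,0.933,0,0],[0.23,0.933,0,0],[0.23,0.933,0,0]],
])

```text
time_s: 56.65
tcp_pos: [0.4409, 0.3372, 0.1911]
ee_rot: [0.047, 0.999, -0.0, 0.0]
contact_force: [0.9, 0.2, -1.8]
finger_gap: 0.0276
gripper_force: 39.9
```

move_arm([
  [[0,0,0,1],[0,0,0,1],[0,0,0,0],[0,0,0,0]],
])

```text
time_s: 57.05
tcp_pos: [0.4412, 0.3362, 0.1909]
ee_rot: [0.133, 0.991, -0.0, 0.0]
contact_force: [0.2, -0.6, -1.5]
finger_gap: 0.0277
gripper_force: 40.0
```

move_arm([
  [[0,0,0.8,0],[0,0,0.8,0],[0,0,0.8,0],[0,0,0.8,0],[0,0,0.7,0],[0,0,0.5,0],[0,0,0.3,0],[0,0,0.2,0],[0,0,0.2,0],[0,0,0,0]],
])

```text
time_s: 58.05
tcp_pos: [0.4411, 0.3362, 0.0631]
ee_rot: [0.134, 0.991, -0.0, -0.0]
contact_force: [-0.2, 0.0, -1.6]
finger_gap: 0.0276
gripper_force: 40.1
```

move_arm([
  [[0,0,0.1,0],[0,0,0.1,0],[0,0,0.05,0],[0,0,0,0]],
])

```text
time_s: 58.45
tcp_pos: [0.4412, 0.3362, 0.057]
ee_rot: [0.134, 0.991, -0.0, 0.0]
contact_force: [0.4, -0.1, -2.0]
finger_gap: 0.0272
gripper_force: 40.1
```

move_arm([
  [[0,0,0.04,0],[0,0,0.03,0],[0,0,0,0]],
])

```text
time_s: 58.75
tcp_pos: [0.4413, 0.3363, 0.056]
ee_rot: [0.134, 0.991, 0.0, 0.0]
contact_force: [-1.2, -1.6, 3.7]
finger_gap: 0.0271
gripper_force: 40.7
```

Seated on the forks at the same height as before. I'll release, rise and check.

move_arm([
  [[0,0,0,0],[0,0,0,0],[0,0,0,0],[0,0,0,0],[0,0,0,0],[0,0,0,0],[0,0,-0.4,0],[0,0,-0.8,0],[0,0,-0.8,0],[0,0,-0.8,0]],
], jaw=-1)

```text
time_s: 59.75
tcp_pos: [0.4411, 0.3363, 0.1269]
ee_rot: [0.134, 0.991, 0.0, 0.0]
contact_force: [-0.3, -0.2, -0.2]
finger_gap: 0.0851
gripper_force: 0.0
```

move_arm([
  [[0,0,-0.8,0],[0,0,-0.8,0],[0,-0.9,0,0],[0,-0.9,0,0],[0,-0.9,0,0],[0,-0.9,0,0],[0,-0.9,0,0],[0,-0.9,0,0],[0,-0.9,0,0],[0,-0.9,0,0]],
])

```text
time_s: 60.75
tcp_pos: [0.393, 0.1619, 0.1662]
ee_rot: [0.134, 0.991, 0.0, 0.0]
contact_force: [0.5, -0.3, 0.2]
finger_gap: 0.0853
gripper_force: 0.0
```

move_arm([
  [[0,-0.9,0,0],[0,-0.9,0,0],[0,-0.9,0,0],[0,-0.9,0,0],[0,-0.9,0,0],[0,-0.9,0,0],[0,-0.9,0,0],[0,-0.9,0,0],[0,0,0,0],[0,0,0,0]],
])

```text
time_s: 61.75
tcp_pos: [0.3455, -0.011, 0.166]
ee_rot: [0.135, 0.991, 0.0, 0.001]
contact_force: [-0.2, -0.3, -0.5]
finger_gap: 0.0853
gripper_force: 0.0
```

```bash
python3 - <<'E'
from h import *
for n in("top","scene"):
    I=r.read_camera(n);cv2.imwrite(f"pics/{n}11.png",I)
    print(n,[b[0] for b in blobs(I,(20,120,120),(35,255,255))],[b[0] for b in blobs(I,(0,120,80),(4,255,255),4)],[b[0] for b in blobs(I,(2,100,100),(16,255,255)) if 200<b[0][0]<450])
T=cv2.imread("pics/top11.png");S=cv2.imread("pics/scene11.png")
m=np.hstack([cv2.resize(A,None,fx=1.25,fy=1.25) for A in(T[60:320,120:440],S[70:330,200:510])]);cv2.imwrite("pics/c11.png",m)
print(r.get_obs()["tcp_pos"])
E
```

```text
top [(np.float64(205.87), np.float64(188.67)), (np.float64(454.85), np.float64(212.88)), (np.float64(207.29), np.float64(278.9))] [(np.float64(130.0), np.float64(76.5)), (np.float64(292.57), np.float64(108.73)), (np.float64(265.62), np.float64(124.38)), (np.float64(340.43), np.float64(128.29)), (np.float64(154.75), np.float64(148.07))] [(np.float64(296.24), np.float64(131.17)), (np.float64(312.62), np.float64(132.21)), (np.float64(385.77), np.float64(153.15))]
scene [(np.float64(325.85), np.float64(108.08)), (np.float64(389.36), np.float64(142.05)), (np.float64(168.65), np.float64(292.52)), (np.float64(165.16), np.float64(310.23))] [(np.float64(452.12), np.float64(120.61)), (np.float64(546.14), np.float64(174.36)), (np.float64(404.09), np.float64(214.64)), (np.float64(404.36), np.float64(265.12)), (np.float64(339.43), np.float64(266.05))] [(np.float64(430.33), np.float64(87.67)), (np.float64(380.83), np.float64(241.29)), (np.float64(366.42), np.float64(252.65)), (np.float64(277.48), np.float64(286.81))]
[ 0.34558889 -0.01041246  0.16565186]
```

View pics/c11.png

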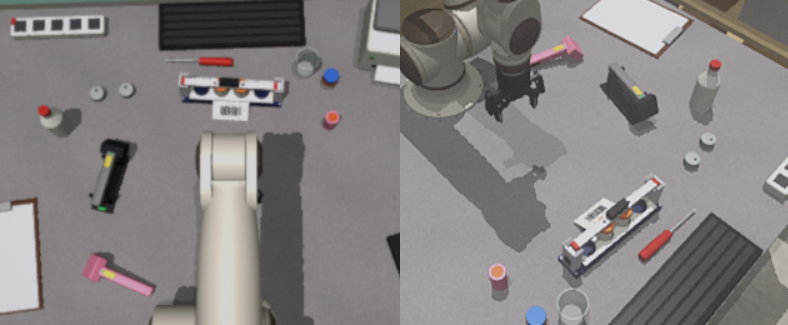

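The scanner is docked and everything else is in place, but the bar has shifted about 2 px along its length. I'll check whether it's still seated.

```bash
python3 - <<'E'
from h import *
np.set_printoptions(precision=4,suppress=True)
for k,a,b in(("L0",(267.64,123.82),(403.33,216.33)),("R0",(342.44,127.78),(338.45,268.18)),("L1",(265.62,124.38),(404.09,214.64)),("R1",(340.43,128.29),(339.43,266.05))):
    print(k,tri(a,b),plane("top",a,.097),plane("scene",b,.097))
f=lambda n,i,x,y:cv2.resize(cv2.imread(f"pics/{n}{i}.png")[y:y+70,x:x+95],None,fx=4.1,fy=4.1,interpolation=cv2.INTER_CUBIC)
m=np.vstack([np.hstack([f("top",7,258,100),f("top",11,258,100)]),np.hstack([f("scene",9,328,205),f("scene",11,328,205)])])
cv2.imwrite("pics/c12.png",m)
E
```

```text
L0 [0.6892 0.1172 0.0944] [0.6875 0.1163 0.097 ] [0.6903 0.1164 0.097 ]
R0 [ 0.6654 -0.1444  0.0934] [ 0.6635 -0.1449  0.097 ] [ 0.6669 -0.1449  0.097 ]
L1 [0.6872 0.1241 0.0942] [0.6857 0.1234 0.097 ] [0.6882 0.1228 0.097 ]
R1 [ 0.6633 -0.1376  0.0939] [ 0.6619 -0.1378  0.097 ] [ 0.6645 -0.1383  0.097 ]
```

View pics/c12.png

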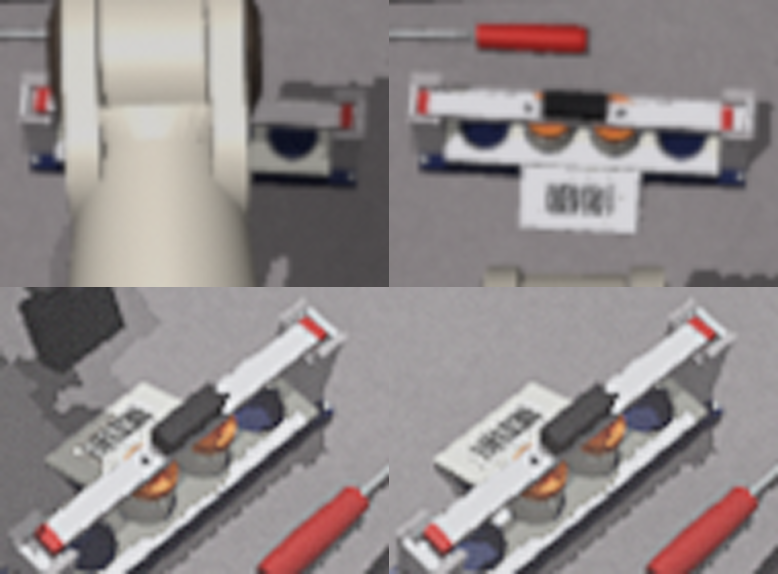

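The last crop shows the bar's red ends between the cheeks at both supports. Its height is unchanged (end points at 0.094 m before and after). It has only slid along the slots, within their end play, and is still home in both. Handing in.

```bash
python3 -c "
from station import r
print(r.job_done())"
```

```text
the job is handed in; nothing more can be done
None
```

I handed the job in with both orange-capped cups home in wells 2 and 3, the bar lying in both slots, and the scanner held on the label for over 3 s and put back in its dock; the station gave no verdict or read confirmation, and the bar slid about 7 mm lengthwise after I placed it, but it looked still seated at both ends, so I left it.

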